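# Clear the coffee machine's tray bay and click the drip tray in

### The arm

A 6-joint arm with a two-finger parallel gripper is mounted at the origin on a cart in front of the work surface, level with it; the furniture and walls round the work are solid. World frame = base frame: x ahead of the robot, y to its left, z up, the work surface at z = 0. Lengths are in m, angles in rad, forces in N, time in s.
With the tool pointing down it reaches from about 0.425 to 0.95 m from the base axis. Payload 3.5 kg.
Tool frame: the origin (TCP) lies midway between the tips of the shut fingers; the grasp point (between the pads) lies 19 mm behind it; z points along the fingers, y is the line along which they close (so a half turn about z gives the same grasp; the last joint's range is limited). The gripper opens to 85 mm and grips with 20 to 120 N. Pads are 22 mm wide; open, the fingers measure 114 mm over their backs; the gripper's body (76 mm by 85 mm) begins 54 mm behind the grasp point. The pads swing forward as they close: fully open they stand 13 mm farther back than shut.
Start: joints at [1.045, 0.286, 1.577, -0, 1.279, -0.15], TCP at [0.248, 0.628, 0.231] pointing down, gripper open.
Joint ranges: [-2.77, 2.77], [-0.9, 2.22], [0.21, 2.48], [-1.53, 4.67], [0.24, 2.81], [-2.84, 2.84]. Speed limits (rad/s): [2.79, 2.79, 3.14, 3.14, 3.14, 3.14].

### API

Orientations are given as a unit quaternion [x, y, z, w].
In Python, from plant import * gives the robot as it stands.
- The arm moves only by the tool move_arm, never from a script. Its argument "moves" is a list of rows, each a list of 3 entries, a list of its own where there are three numbers: the opening, from 0 (shut) to 1 (fully open), then the shift along the tool's x, y, z in m, then the turn, a rotation vector about the tool's x, y, z in rad. A call has exactly 10 rows; each row shifts and turns the commanded pose from where the row before left it, along the tool's axes as they then stand; what a row does not reach is not made up. A row lasts 1/12 s, in which the tool goes at most 41.7 mm and 7.16 degrees, less where a joint would pass 70% of its speed; a pose out of reach is approached as far as the arm can. A call is refused whole if a number of a shift passes 0.0417 or a number of a turn 0.125, either way. A call with a gripper value outside its range is refused whole. The fingers move at their own pace and stop on an object; "grip_force" is the grip in N (left out, the last holds). Time passes only in rows, so rows that do not move let the fingers close, or fill a call up. It gives the time, the measured TCP pose, the force, the opening and the grip force at its end, in the units of the state.
- get_state(): the state, without advancing time (a new reading comes with each control period).
- read_camera(name): name is "side" or "top"; returns the picture (384x512x3 uint8, red, green, blue); there is no depth.
- camera_params(name): a dict with "fx", "fy", "cx", "cy" (pixels), "rvec" (rotation vector, rad) and "tvec" (3), from world to camera coordinates, as OpenCV has them. Camera axes: x right, y down, z forward; pixel columns grow to the right and rows downward; lengths in m; the calibration is good to about 2 mm. A picture is of the moment at which its call begins. camera_params takes no time and is no camera call.
- sign_off(): hands the job in; it is judged then, once.
The state is a dict: "time": time; "qpos": joint angles; "dq": joint speeds; "joint_efforts": joint torques, N m; "eef_pos": TCP position; "tcp_rot": TCP orientation; "contact_force": force on the tool from outside, world axes, zero at the start; "wrist_torque": the same for the moment, N m; "opening": opening from 0.0 (shut) to 1.0 (fully open); "finger_force": force on a finger pad.
Only numpy, scipy, OpenCV 4.12 (cv2) and the standard library are available. Lean on these libraries where they do the work, as an engineer would, in place of code of your own. Each camera call takes 0.05 s, during which the arm holds its last target. There are 200 camera calls.

### The job

Get the coffee machine ready for use: its drip tray lies washed beside it, but a mug has been left in the tray bay under the brew head and the salt shaker or the pepper mill stands in front of it. Stand the mug and whichever of the two blocks the way upright on the counter, then slide the drip tray into the bay, bevelled end first and lug to the front, fully home until the spring catch has clicked behind it. Tip nothing over and leave everything else standing where it is.

Things in the scene. Friction and masses are not known exactly. Their poses are not given: they have to be found in the camera images.
- machine: Cream coffee machine, fixed, 150 wide, 300 deep, 317 high. Origin: on the counter top (z = 0) in the middle of the mouth of its drip-tray bay; +x runs into the bay (to the machine's back), +y to the left as one faces it, +z up. Behind the bay its column is 150 wide, from x = 100 to 276 mm. A shelf hangs over the counter's rear, beyond world x = 0.62 m, less than 0.6 m up.
- bay_back (a point): Middle of the bay floor's rear edge, at 100, 0, 8 mm of the machine's frame. The bay: flat floor 8 mm above the counter, from x = -24 to the back wall at x = 100; 117 wide between two cheeks, each 16.5 thick, top 38 above the counter, from x = -24 to 100 (so they stick out 24 in front of the mouth).
- head_front (a point): Lower front edge of the brew head that hangs over the bay, at -10, 0, 137 mm of the machine's frame; the head is 132 wide, from z = 137 to 258, edges rounded; two nozzles under it reach down to z = 124 at x = 50. A gripper at the mouth must lean back to stay clear of it.
- catch (a joint): Spring catch in the right cheek (steel nose, red thumb piece outside), in m: 0 = at rest, nose 8.5 mm into the bay; up to 0.012 as it is pushed outward (machine -y) by a tray sliding past its ramp (x = -20 to -3 mm). When the tray's front face has passed x = 0 the nose springs back to 0 in front of it. Spring: 2 N at rest, 5 N at 9 mm.
- catch_nose (a point): Tip of the catch's steel nose, at its flat face: 0, -50, 20 mm in the machine's frame when at rest; moves with the catch.
- drip_tray: Drip tray, black, steel grille on top, 160 g; pan 96 (x) x 113 (y) x 24, rear corners (+x) bevelled 6 x 12. Origin: middle of the pan's underside; +x is its rear, which enters the bay first. Home: axes as the machine's, origin at 48 to 52, 0, 8 mm of the machine's frame. Starts on the counter left of the machine, lug roughly to the robot or to the left.
- tray_grip (a point): Point in the tray's solid black grip lug, to be pinched across its 30 mm width: -71, 0, 20 mm in the tray's frame. The lug stands out of the tray's front face (x = -48): 30 wide (y), from x = -48 to -85, from 4 to 30 above the underside.
- mug: Black and white mug, 290 g, 94 high. Origin: on its underside, z up. The round body (diameter 80) has its axis at x = 0, y = +17.5 mm; the handle points to -y, its outer edge at y = -57, between 15 and 85 high, 10 to 25 thick (thicker towards the body; treat it as solid). It starts standing in the tray bay under the brew head, handle roughly to the front.
- mug_handle (a point): Place to pinch the mug's handle, across its thickness (the mug's x axis): 0, -47, 45 mm in the mug's frame.
- shaker: Salt shaker, glass with a grey top, diameter 44 (34 at the top, above 70), 90 high, 100 g. Origin: middle of its underside. Starts either in front of the bay or beside the machine's left side (the other of the two places holds the pepper mill).
- pepper_mill: Dark wooden pepper mill, round, 170 high, 58 wide at the foot, 50 at the head (123 to 159 high), 180 g; its waist looks slimmer than it feels to the fingers, so grip it at the head. Origin: middle of its underside. Starts either in front of the bay or beside the machine's left side.
- brush: Blue scrubbing brush with a bow handle, bristles down, 52 (x) x 150 (y) x 91 high, origin at the middle of its underside. Bystander, farther back on the left.
- green_tin: Green and gold food tin, diameter 75, 58 high, origin under its middle. Bystander; stands beside the tray, on its left or right.
- red_jar: Spice jar with a red lid, diameter 46, 96 high, origin under its middle. Bystander, far left.
- matches: Red matchbox, 54 x 64 x 14, origin under its middle. Bystander, right of the machine.
- cutter: Round metal biscuit cutter with a bow handle, diameter 64, 55 high, origin under its middle. Bystander, front left.
- food_grinder: Cast hand grinder with funnel and crank, fixed to the counter's front edge on the right. It takes up x 0.25 to 0.46, y -0.60 to -0.35 and reaches up to z = 0.29 (world, m), between the arm's start and the work: pass above it. Its origin lies at its lower clamp.
Things that resemble listed ones, but are neither listed nor needed, are in the scene too. Leave any pink or purple look-alike of the shaker alone.

How it is judged:
By the outcome, as a careful person would: the job done as asked, in the order asked, and still so for the second after the job is handed in, with the robot touching nothing.
It also fails if it takes over 72 s, if anything falls off the work surface, if the arm or the gripper's body presses on something with over 40 N, if the wrist force passes 120 N, or if a joint passes its speed limit or range.

## Working session

There is one attempt and no reset: what is moved stays moved. The work goes in short steps, Python scripts to look and compute and a tool call to move; the robot and the scene stay as the last step left them, time stands still between calls to the robot, and variables do not carry over. Pictures are saved under pics/ and viewed, at most 13 in all, crops included, and the job is handed in when it is done.

Besides the shell and the picture viewer there is one more tool, called after ">>>" as name([rows], argument=value, ...), one row to a line, values as JSON. move_arm: Moves the arm, as the interface text tells. Its arguments: {"type":"object","properties":{"moves":{"type":"array"},"grip_force":{"type":"number"}},"required":["moves"]}

```bash
ls; mkdir -p pics
python3 - <<'E'
from plant import *
import cv2
s=get_state()
print({k:s[k] for k in ('time','qpos','eef_pos','tcp_rot','opening')})
for n in ('top','side'):
    cv2.imwrite(f'pics/{n}0.png',read_camera(n)[:,:,::-1]); print(n,camera_params(n))
E
```

```text
pics
{'time': 0.0, 'qpos': array([ 1.04500585e+00,  2.87211346e-01,  1.57819615e+00, -1.85395903e-05,
        1.27858724e+00, -1.50030301e-01]), 'eef_pos': array([0.24737039, 0.62732614, 0.22990635]), 'tcp_rot': array([ 1.86773939e-01,  9.82402185e-01, -1.13606683e-03, -3.89794191e-04]), 'opening': 1.0035854333336118}
top {'fx': 348.3474398707075, 'fy': 348.3474398707075, 'cx': 255.79203389303632, 'cy': 194.72811690746505, 'rvec': array([ 2.13302977, -2.13620388,  0.16247557]), 'tvec': array([0.04866967, 0.52466201, 1.32994577])}
side {'fx': 375.2605583768258, 'fy': 375.2605583768258, 'cx': 256.0904358839445, 'cy': 186.62232108644346, 'rvec': array([ 0.36120072, -2.75059312,  1.22286747]), 'tvec': array([0.54684785, 0.09983629, 1.55986741])}
```

View pics/top0.png

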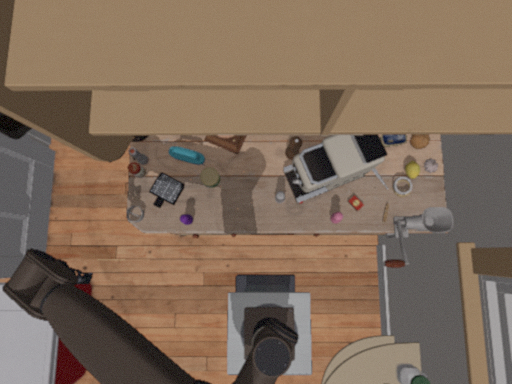

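View pics/side0.png

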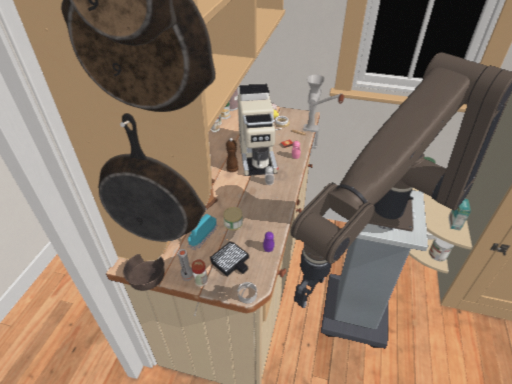

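The pictures show the machine at about (335,165) in the top view with its mouth facing left, the shaker (grey) at about (280,196) in front of the bay, the mill at (293,147) and the tray at (166,188). I'll enlarge the work area next.

```bash
cat > h.py <<'E'
import numpy as np, cv2
from scipy.spatial.transform import Rotation as R
from plant import *
def cam(n):
    p=camera_params(n); K=np.array([[p['fx'],0,p['cx']],[0,p['fy'],p['cy']],[0,0,1]])
    return K,R.from_rotvec(p['rvec']).as_matrix(),np.array(p['tvec'])
def ray(n,uv):
    K,M,t=cam(n); return -M.T@t, M.T@np.linalg.solve(K,[uv[0],uv[1],1])
def onz(n,uv,z):
    o,d=ray(n,uv); return o+d*(z-o[2])/d[2]
def proj(n,P):
    K,M,t=cam(n); q=(K@(M@np.atleast_2d(P).T+t[:,None])).T; return q[:,:2]/q[:,2:]
def tri(a,b):
    (o1,d1),(o2,d2)=ray('top',a),ray('side',b)
    s,*_=np.linalg.lstsq(np.c_[d1,-d2],o2-o1,rcond=None); p,q=o1+s[0]*d1,o2+s[1]*d2
    return (p+q)/2,np.linalg.norm(p-q)
E
python3 - <<'E'
from h import *
t=cv2.imread('pics/top0.png');s=cv2.imread('pics/side0.png')
cv2.imwrite('pics/c1.png',cv2.resize(t[125:245,250:410],None,fx=5,fy=5,interpolation=2))
a=cv2.resize(s[80:190,210:310],None,fx=5,fy=5,interpolation=2)
b=cv2.resize(t[140:240,120:220],None,fx=3,fy=3,interpolation=2)[:275]; c=cv2.resize(s[205:305,180:280],None,fx=3,fy=3,interpolation=2)[:275]
cv2.imwrite('pics/c2.png',np.hstack([a,np.vstack([b,c])]))
E
```

```text
(no output)
```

View pics/c1.png

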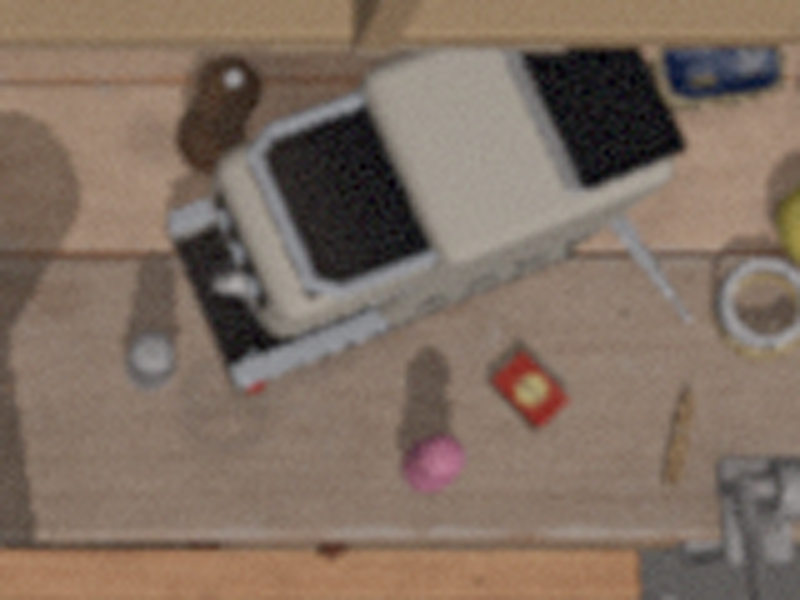

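View pics/c2.png

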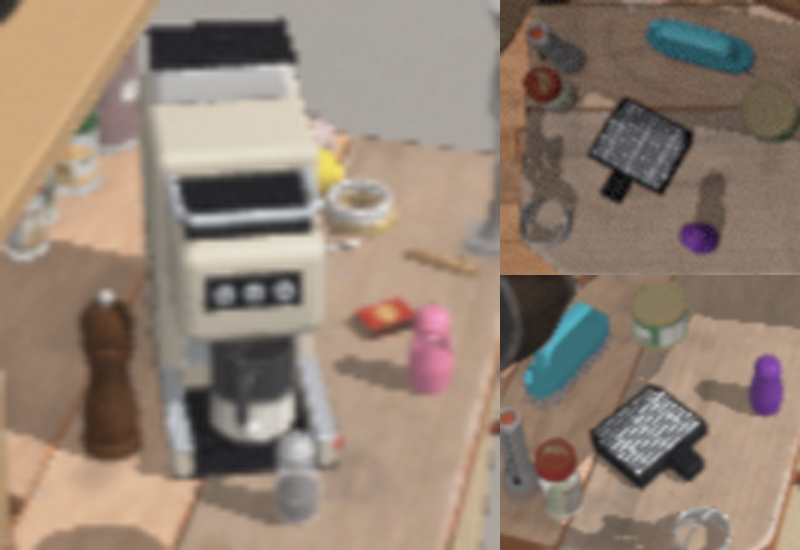

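The views show the salt shaker right in front of the bay (c1 ~(152,358)), the mill beside the machine's left side, the tray lug pointing to the robot, and a black-over-white mug in the bay. Next I'll measure these.

Run:
```python
from h import *
f=lambda u,v:((u+.5)/5-.5+250,(v+.5)/5-.5+125)
np.set_printoptions(precision=4,suppress=True)
t=cv2.imread('pics/top0.png').astype(int); hsv=cv2.cvtColor(t.astype(np.uint8),cv2.COLOR_BGR2HSV)
for n,p in dict(Rf=(240,390),Rf_in=(232,362),Lf=(170,214),Lf_in=(181,240),Rback=(388,326)).items(): print(n,onz('top',f(*p),.038)[:2])
# grey cheek mask
roi=np.zeros(t.shape[:2],bool); roi[185:206,294:332]=1
g=((t[...,0]-t[...,2]>-8)&(t.sum(2)>330)&roi).astype(np.uint8)
print('\n'.join(''.join('.#'[x] for x in r[290:335]) for r in g[183:207]))
ys,xs=np.nonzero(g); print(len(xs),cv2.minAreaRect(np.c_[xs,ys].astype(np.float32)))
# tray black mask
roi=np.zeros(t.shape[:2],bool); roi[165:212,140:192]=1
d=((t.max(2)<75)&roi).astype(np.uint8)
d=cv2.morphologyEx(d,cv2.MORPH_CLOSE,np.ones((5,5)))
print('\n'.join(''.join('.#'[x] for x in r[145:190]) for r in d[168:212]))
```

```text
Rf [ 0.4937 -0.1165]
Rf_in [ 0.516  -0.1106]
Lf [ 0.6359 -0.0634]
Lf_in [ 0.6146 -0.0719]
Rback [ 0.5445 -0.2344]
.............................................
.............................................
..................................##.........
..................................#..........
.................................###.........
...............................######........
.............................#########.......
..........................############.......
........................#############........
.....................############............
...................#############.............
................#############................
..............#############..................
...........#############.....................
.........############........................
.......############..........................
.......##########............................
.......######................................
.......###...................................
.............................................
.............................................
....................
[... 1548 characters left out ...]
..........
...........######..............##............
...........########............##............
...........##########..........#.............
...........###########......####.............
..........#####################..............
.........##########.....#######..............
.........#########........####...............
.........########...........#................
..........#######............................
............####.............................
..............#..............................
.............................................
.............................................
.............................................
.............................................
```

```bash
cat >> h.py <<'E'
MO=np.array([.574,-.112,0]); MY=np.radians(-68)
def m2w(P): P=np.atleast_2d(P)/1000; return R.from_rotvec([0,0,MY]).apply(P)+MO
E
python3 - <<'E'
from h import *
np.set_printoptions(precision=4,suppress=True)
f=lambda u,v:((u+.5)/5-.5+250,(v+.5)/5-.5+125); fs=lambda u,v:((u+.5)/5-.5+210,(v+.5)/5-.5+80)
print('cams',ray('top',(0,0))[0],ray('side',(0,0))[0])
print('shaker',onz('top',f(152,355),.09),tri(f(152,352),fs(297,437)))
print('mill',tri(f(234,77),fs(107,297)))
t=cv2.imread('pics/top0.png');s=cv2.imread('pics/side0.png')
# tray
d=np.zeros(t.shape[:2],np.uint8); d[165:212,140:192]=(t.max(2)<75)[165:212,140:192]
d=cv2.morphologyEx(d,cv2.MORPH_CLOSE,np.ones((3,3)))
c=max(cv2.findContours(d,0,1)[0],key=cv2.contourArea); m=cv2.drawContours(np.zeros_like(d),[c],-1,1,-1)
pan=cv2.morphologyEx(m,cv2.MORPH_OPEN,cv2.getStructuringElement(2,(15,15)))
c2=max(cv2.findContours(pan,0,1)[0],key=cv2.contourArea); r=cv2.minAreaRect(c2); B=cv2.boxPoints(r)
w=np.array([onz('top',p,.024) for p in B]); print('pan',r,w[:,:2],np.linalg.norm(np.diff(w,axis=0),axis=1),w.mean(0))
lug=m&~cv2.dilate(pan,np.ones((3,3))); n,l,st,ce=cv2.connectedComponentsWithStats(lug); i=1+st[1:,4].argmax(); print('lug',ce[i],st[i],onz('top',ce[i],.03))
def ov(img,name,x0,y0,x1,y1,k,polys):
    o=cv2.resize(img[y0:y1,x0:x1],None,fx=k,fy=k,interpolation=2)
    for P in polys:
        q=(proj(name,m2w(P))-[x0,y0]+.5)*k-.5
        cv2.polylines(o,[np.round(q).astype(int)],False,(0,255,0),1,cv2.LINE_AA)
    return o
ch=lambda a,b:[(-24,a,38),(-24,b,38),(100,b,38),(100,a,38),(-24,a,38)]
polys=[ch(58.5,75),ch(-58.5,-75),[(-24,-75,0),(-24,-75,38)],[(-24,75,0),(-24,75,38)],[(-24,-75,0),(100,-75,0)],[(276,-75,0),(276,-75,317)],[(100,-75,38),(276,-75,38)],[(-24,58.5,8),(-24,-58.5,8)],[(-10,-66,137),(-10,66,137),(-10,66,258),(-10,-66,258),(-10,-66,137)]]
a=ov(t,'top',275,135,345,208,6,polys); b=ov(s,'side',232,90,285,185,6,polys)
H=570; pad=lambda x:np.vstack([x,np.zeros((H-x.shape[0],x.shape[1],3),np.uint8)])
cv2.imwrite('pics/c3.png',np.hstack([pad(a),pad(b)])); print(a.shape,b.shape)
E
```

```text
cams [0.3065 0.0374 1.3968] [0.2406 1.1952 1.1206]
shaker [ 0.5135 -0.0444  0.09  ] (array([ 0.5177, -0.0442,  0.0908]), np.float64(0.003999719464677915))
mill (array([ 0.708 , -0.1022,  0.1657]), np.float64(0.0002013044760593879))Traceback (most recent call last):
  File "<stdin>", line 13, in <module>
ValueError: max() iterable argument is empty
```

```bash
cat > ov.py <<'E'
from h import *
np.set_printoptions(precision=4,suppress=True)
t=cv2.imread('pics/top0.png');s=cv2.imread('pics/side0.png')
d=np.zeros(t.shape[:2],np.uint8); d[165:212,150:192]=(t.max(2)<95)[165:212,150:192]
d=cv2.morphologyEx(d,cv2.MORPH_CLOSE,np.ones((7,7)))
c=max(cv2.findContours(d,0,1)[0],key=cv2.contourArea); m=cv2.drawContours(np.zeros_like(d),[c],-1,1,-1)
print(m.sum())
pan=cv2.morphologyEx(m,cv2.MORPH_OPEN,cv2.getStructuringElement(2,(13,13)))
c2=max(cv2.findContours(pan,0,1)[0],key=cv2.contourArea); r=cv2.minAreaRect(c2); B=cv2.boxPoints(r)
w=np.array([onz('top',p,.024) for p in B]); print('pan',r,w[:,:2],np.linalg.norm(np.diff(w,axis=0),axis=1),w.mean(0))
lug=m&~cv2.dilate(pan,np.ones((3,3))); n,l,st,ce=cv2.connectedComponentsWithStats(lug); i=1+st[1:,4].argmax(); print('lug',ce[i],st[i],onz('top',ce[i],.03))
def ov(img,name,x0,y0,x1,y1,k,polys):
    o=cv2.resize(img[y0:y1,x0:x1],None,fx=k,fy=k,interpolation=2)
    for P in polys:
        q=(proj(name,m2w(P))-[x0,y0]+.5)*k-.5
        cv2.polylines(o,[np.round(q).astype(int)],False,(0,255,0),1,cv2.LINE_AA)
    return o
ch=lambda a,b:[(-24,a,38),(-24,b,38),(100,b,38),(100,a,38),(-24,a,38)]
polys=[ch(58.5,75),ch(-58.5,-75),[(-24,-75,0),(-24,-75,38)],[(-24,75,0),(-24,75,38)],[(-24,-75,0),(100,-75,0)],[(276,-75,0),(276,-75,317)],[(-24,58.5,8),(-24,-58.5,8)],[(-10,-66,137),(-10,66,137),(-10,66,258),(-10,-66,258),(-10,-66,137)]]
a=ov(t,'top',275,135,345,208,6,polys); b=ov(s,'side',232,90,285,185,6,polys)
H=570; pad=lambda x:np.vstack([x,np.zeros((H-x.shape[0],x.shape[1],3),np.uint8)])
cv2.imwrite('pics/c3.png',np.hstack([pad(a),pad(b)])); print(a.shape,b.shape)
E
python3 ov.py
```

```text
869
pan ((166.92645263671875, 187.95587158203125), (28.640262603759766, 33.27072525024414), 30.963754653930664) [[0.5281 0.487 ]
 [0.6451 0.4233]
 [0.584  0.3217]
 [0.4686 0.3863]] [0.1333 0.1185 0.1322] [0.5564 0.4046 0.024 ]
lug [156.8929 204.6786] [153 202   9   6  28] [0.4876 0.4402 0.03  ]
(438, 420, 3) (570, 318, 3)
```

View pics/c3.png

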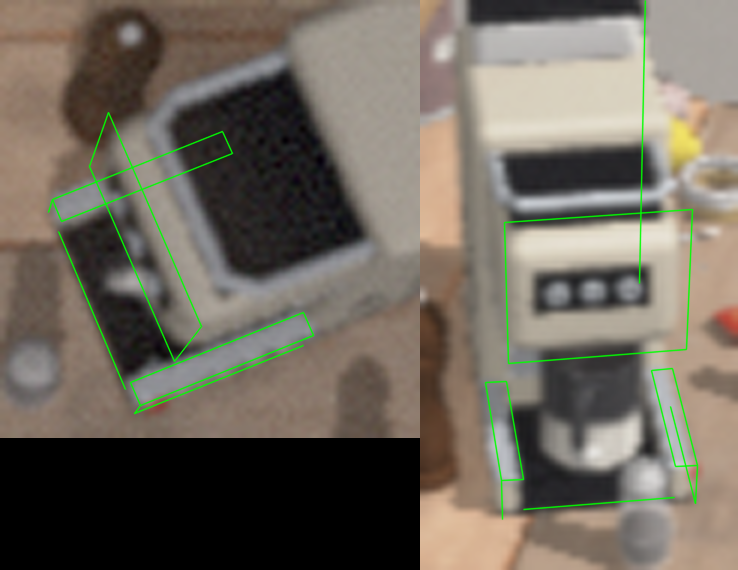

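Run:
```python
from h import *
np.set_printoptions(precision=4,suppress=True)
t=cv2.imread('pics/top0.png').astype(int);s=cv2.imread('pics/side0.png').astype(int)
roi=np.zeros(t.shape[:2],bool); roi[185:206,294:332]=1
g=((t[...,0]-t[...,2]>-8)&(t.sum(2)>330)&roi)
ys,xs=np.nonzero(g)
W=np.array([onz('top',p,.038)[:2] for p in zip(xs,ys)])
k=(xs>300)&(xs<324)
# cross-section means per column -> line fit; also upper & lower edges
for nm,fn in (('mid',np.mean),('up',np.min),('low',np.max)):
    P=np.array([onz('top',(x,fn(ys[xs==x])),.038)[:2] for x in range(300,323)])
    vx,vy,x0,y0=cv2.fitLine(P.astype(np.float32),2,0,.01,.01).ravel(); print(nm,np.degrees(np.arctan(vy/vx)),x0,y0)
# black floor of the bay in top (front edge): last dark px towards left per row
for v in range(172,200): 
    r=t[v,280:312].max(1); i=np.nonzero(r<70)[0]; print(v,280+i.min() if len(i) else None,end='; ')
print()
# side: head bottom edge: cream->dark transition per column; bay front edge black->wood
for u in range(246,276,2):
    col=s[:,u].sum(1); 
    h=next((v for v in range(135,156) if col[v]>300 and col[v+1]<=300),None)
    fl=[v for v in range(160,180) if s[v,u].max()<75]; print(u,h,max(fl) if fl else None,end='; ')
```

```text
mid -68.81002 0.52621424 -0.17000198
up -68.07585 0.5343056 -0.1702138
low -69.51441 0.5181383 -0.16979055
172 289; 173 286; 174 286; 175 286; 176 286; 177 287; 178 288; 179 287; 180 288; 181 288; 182 289; 183 289; 184 290; 185 290; 186 291; 187 291; 188 291; 189 292; 190 292; 191 293; 192 293; 193 294; 194 294; 195 294; 196 295; 197 295; 198 None; 199 None; 
246 None None; 248 None 165; 250 None 174; 252 135 174; 254 140 174; 256 139 174; 258 147 174; 260 139 173; 262 139 173; 264 146 173; 266 139 None; 268 138 None; 270 None 165; 272 None None; 274 None None;
```

Run:
```python
from h import *
np.set_printoptions(precision=4,suppress=True)
P=np.array([onz('top',(u-.5,v),.008)[:2] for v,u in zip(range(177,198),[287,288,287,288,288,289,289,290,290,291,291,291,292,292,293,293,294,294,294,295,295])])
vx,vy,x0,y0=cv2.fitLine(P.astype(np.float32),2,0,.01,.01).ravel(); print('front top',np.degrees(np.arctan(vy/vx))-90,x0,y0)
P=np.array([onz('side',(u,v+.5),.008)[:2] for u,v in zip(range(250,265,2),[174,174,174,174,174,173,173,173])])
vx,vy,x1,y1=cv2.fitLine(P.astype(np.float32),2,0,.01,.01).ravel(); print('front side',np.degrees(np.arctan(vy/vx))-90,x1,y1)
for yaw in (-69,-70):
    a=np.radians(yaw); ex=np.array([np.cos(a),np.sin(a)]); ey=np.array([-ex[1],ex[0]])
    A=np.array([ey,ex]); c1=ey@[.52621,-.1700]+.06675; c2=ex@[x0,y0]+.024; c3=ex@[x1,y1]+.024
    print(yaw,A.T@[c1,c2],A.T@[c1,c3])
```

```text
front top -68.37879 0.56171274 -0.092401475
front side -67.24176 0.58327115 -0.07945529
-69 [ 0.5757 -0.1127] [ 0.5742 -0.1087]
-70 [ 0.5764 -0.1126] [ 0.5747 -0.1081]
```

```bash
sed -i 's/^MO=.*/MO=np.array([.576,-.111,0]); MY=np.radians(-68.8)/' h.py
cat >> h.py <<'E'
def w2m(P): return R.from_rotvec([0,0,-MY]).apply(np.atleast_2d(P)-MO)*1000
E
python3 - <<'E'
from h import *
np.set_printoptions(precision=4,suppress=True)
f=lambda u,v:((u+.5)/5-.5+250,(v+.5)/5-.5+125)
print('tin',onz('top',(210,176.5),.058),'brush',onz('top',(186,155),.06),'purple',onz('top',(186.5,219),.08),'cutter',onz('top',(136,214),.05),'jar',onz('top',(134,168),.096))
print('edge',onz('top',(260,233),0),onz('top',(160,233),0),'pink',onz('top',f(433,463),.09),'match',onz('top',f(528,388),.014))
P=onz('side',(260.0,167.6),.008); o=ray('side',(0,0))[0]; d=(P-o)[:2]; d/=np.linalg.norm(d)
c=np.r_[P[:2]+.037*d,0.008]; print('mug front',w2m(P),'axis',c,w2m(c))
print('handle top',[ (z,w2m(onz('top',(275+(135+.5)/6-.5,135+(283+.5)/6-.5),z)).round(1)) for z in (.09,.093)])
print('handle side',[(x,w2m(onz('side',(259,(430)/6+90),.05)).round(1)) for x in (1,)])
print('tray yaw etc', get_state()['time'])
E
```

```text
tin [0.5951 0.2277 0.058 ] brush [0.6821 0.3244 0.06  ] purple [0.426  0.3105 0.08  ] cutter [0.4485 0.5142 0.05  ] jar [0.621  0.5152 0.096 ]
edge [0.3768 0.0316 0.    ] [0.3773 0.4315 0.    ] pink [ 0.4309 -0.2543  0.09  ] match [ 0.4982 -0.3493  0.014 ]
mug front [[18.84   -0.9421  8.    ]] axis [ 0.5912 -0.1647  0.008 ] [[55.5839 -5.288   8.    ]]
handle top [(0.09, array([[-4. , -8.2, 90. ]])), (0.093, array([[-4.5, -8.6, 93. ]]))]
handle side [(1, array([[11. ,  4.7, 50. ]]))]
tray yaw etc 0.1
```

```bash
cat >> h.py <<'E'
def tool(az,lean=0):
    """tool R: tool x points to world azimuth az (deg), tool down, then leaning back toward tool x by lean (deg)"""
    a=np.radians(az); x=np.array([np.cos(a),np.sin(a),0]); z=np.array([0,0,-1.]); M=np.c_[x,np.cross(z,x),z]
    return R.from_matrix(M)*R.from_rotvec([0,-np.radians(lean),0])
def plan(p,T,N,start=None):
    s=get_state(); p0,T0=start or (s['eef_pos'],R.from_quat(s['tcp_rot']))
    w=(T0.inv()*T).as_rotvec()/N; D=R.from_rotvec(w); A=sum((D**k).as_matrix() for k in range(N))
    v=np.linalg.solve(A,T0.inv().apply(np.array(p)-p0)); q=[p0]; C=T0
    for k in range(N): q.append(q[-1]+C.apply(v)); C=C*D
    q=np.array(q); print(N,'v',v.round(4).tolist(),'w',w.round(4).tolist(),'mid',q[N//2].round(3),'minr',np.hypot(*q[:,:2].T).min().round(3),'max',abs(v).max().round(4))
    return np.array(p),T
E
python3 - <<'E'
from h import *
a=plan([.505,-.03,.2],tool(111.2),20); plan([.516,-.044,.03],tool(111.2),6,a)
E
```

```text
20 v [-0.033, -0.0151, 0.0015] w [-0.0001, 0.0, 0.0413] mid [0.445 0.326 0.215] minr 0.506 max 0.033
6 v [-0.0028, 0.0009, 0.0283] w [0.0, 0.0, 0.0] mid [ 0.511 -0.037  0.115] minr 0.506 max 0.0283
```

>>> move_arm([
  [1,[-0.033,-0.0151,0.0015],[0,0,0.0413]],
  [1,[-0.033,-0.0151,0.0015],[0,0,0.0413]],
  [1,[-0.033,-0.0151,0.0015],[0,0,0.0413]],
  [1,[-0.033,-0.0151,0.0015],[0,0,0.0413]],
  [1,[-0.033,-0.0151,0.0015],[0,0,0.0413]],
  [1,[-0.033,-0.0151,0.0015],[0,0,0.0413]],
  [1,[-0.033,-0.0151,0.0015],[0,0,0.0413]],
  [1,[-0.033,-0.0151,0.0015],[0,0,0.0413]],
  [1,[-0.033,-0.0151,0.0015],[0,0,0.0413]],
  [1,[-0.033,-0.0151,0.0015],[0,0,0.0413]],
], grip_force=40)

```text
time: 0.93
eef_pos: [0.4456, 0.3247, 0.2158]
tcp_rot: [0.385, 0.923, -0.0, -0.0]
contact_force: [0.1, -0.3, -0.3]
opening: 0.999
finger_force: 0.0
```

>>> move_arm([
  [1,[-0.033,-0.0151,0.0015],[0,0,0.0413]],
  [1,[-0.033,-0.0151,0.0015],[0,0,0.0413]],
  [1,[-0.033,-0.0151,0.0015],[0,0,0.0413]],
  [1,[-0.033,-0.0151,0.0015],[0,0,0.0413]],
  [1,[-0.033,-0.0151,0.0015],[0,0,0.0413]],
  [1,[-0.033,-0.0151,0.0015],[0,0,0.0413]],
  [1,[-0.033,-0.0151,0.0015],[0,0,0.0413]],
  [1,[-0.033,-0.0151,0.0015],[0,0,0.0413]],
  [1,[-0.033,-0.0151,0.0015],[0,0,0.0413]],
  [1,[-0.033,-0.0151,0.0015],[0,0,0.0413]],
])

```text
time: 1.77
eef_pos: [0.5047, -0.0305, 0.2009]
tcp_rot: [0.566, 0.824, -0.0, -0.0]
contact_force: [1.5, -0.8, 0.5]
opening: 1.001
finger_force: 0.0
```

Run:
```python
from h import *
np.set_printoptions(precision=4,suppress=True)
s=get_state(); print(s['time'],s['qpos'],s['eef_pos'])
t=read_camera('top'); sd=read_camera('side')
cv2.imwrite('pics/top1.png',t[:,:,::-1]);cv2.imwrite('pics/side1.png',sd[:,:,::-1])
a=cv2.resize(t[140:215,260:330,::-1],None,fx=5,fy=5,interpolation=2);b=cv2.resize(sd[120:195,235:300,::-1],None,fx=5,fy=5,interpolation=2)
cv2.imwrite('pics/c4.png',np.hstack([a,b])); plan([.516,-.044,.03],tool(111.2),9)
```

```text
1.7667 [-0.2614 -0.0636  2.0158  0.0001  1.1898 -0.6284] [ 0.5047 -0.0305  0.2009]
9 v [-0.0016, 0.0008, 0.019] w [-0.0002, 0.0001, -0.0008] mid [ 0.51  -0.038  0.125] minr 0.506 max 0.019
```

View pics/c4.png

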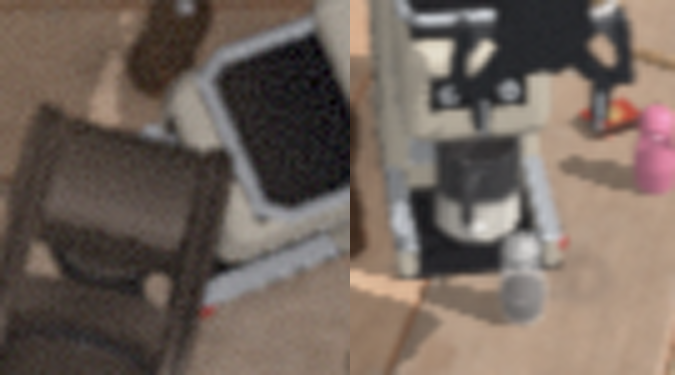

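The gripper hangs above the scene; the shaker at (522,280) is unobstructed. Descend, grip and lift.

>>> move_arm([
  [1,[-0.0016,0.0008,0.019],[0,0,0]],
  [1,[-0.0016,0.0008,0.019],[0,0,0]],
  [1,[-0.0016,0.0008,0.019],[0,0,0]],
  [1,[-0.0016,0.0008,0.019],[0,0,0]],
  [1,[-0.0016,0.0008,0.019],[0,0,0]],
  [1,[-0.0016,0.0008,0.019],[0,0,0]],
  [1,[-0.0016,0.0008,0.019],[0,0,0]],
  [1,[-0.0016,0.0008,0.019],[0,0,0]],
  [1,[-0.0016,0.0008,0.019],[0,0,0]],
  [0.3,[0,0,0],[0,0,0]],
])

```text
time: 2.7
eef_pos: [0.5138, -0.0381, 0.0263]
tcp_rot: [0.565, 0.825, -0.001, -0.004]
contact_force: [-1.3, -0.2, -0.8]
opening: 0.879
finger_force: 0.0
```

>>> move_arm([
  [0.3,[0,0,0],[0,0,0]],
  [0.3,[0,0,0],[0,0,0]],
  [0.3,[0,0,0],[0,0,0]],
  [0.3,[0,0,0],[0,0,0]],
  [0.3,[0,0,0],[0,0,0]],
  [0.3,[0,0,0],[0,0,0]],
  [0.3,[0,0,-0.005],[0,0,0]],
  [0.3,[0,0,-0.01],[0,0,0]],
  [0.3,[0,0,-0.02],[0,0,0]],
  [0.3,[0,0,-0.02],[0,0,0]],
])

```text
time: 3.53
eef_pos: [0.5157, -0.0394, 0.0852]
tcp_rot: [0.565, 0.825, -0.001, -0.002]
contact_force: [1.0, 0.5, -0.9]
opening: 0.453
finger_force: 39.9
```

Run:
```python
from h import *
s=get_state(); p=s['eef_pos'];print(p,s['opening'],s['finger_force'])
a=plan([.42,-.150,p[2]],tool(111.2),8); a=plan([.42,-.150,.0315],tool(111.2),4,a)
```

```text
[ 0.51565122 -0.03939118  0.08519593] 0.45342047736120267 39.857082565140445
8 v [-0.0086, -0.0161, 0.0] w [-0.0003, -0.0002, -0.0001] mid [ 0.468 -0.095  0.085] minr 0.446 max 0.0161
4 v [0.0, 0.0, 0.0134] w [0.0, 0.0, 0.0] mid [ 0.42  -0.15   0.058] minr 0.446 max 0.0134
```

>>> move_arm([
  [0.3,[0,-0.0161,0],[0,0,0]],
  [0.3,[0,-0.0161,0],[0,0,0]],
  [0.3,[0,-0.0161,0],[0,0,0]],
  [0.3,[0,-0.0161,0],[0,0,0]],
  [0.3,[-0.0172,-0.0161,0],[0,0,0]],
  [0.3,[-0.0172,-0.0161,0],[0,0,0]],
  [0.3,[-0.0172,-0.0161,0],[0,0,0]],
  [0.3,[-0.0172,-0.0161,0],[0,0,0]],
  [0.3,[0,0,0.015],[0,0,0]],
  [0.3,[0,0,0.015],[0,0,0]],
])

```text
time: 4.37
eef_pos: [0.4221, -0.152, 0.0564]
tcp_rot: [0.566, 0.824, 0.0, 0.002]
contact_force: [-0.9, 0.2, -1.8]
opening: 0.456
finger_force: 39.9
```

>>> move_arm([
  [0.3,[0,0,0.012],[0,0,0]],
  [0.3,[0,0,0.006],[0,0,0]],
  [0.3,[0,0,0.003],[0,0,0]],
  [0.3,[0,0,0.0025],[0,0,0]],
  [0.3,[0,0,0],[0,0,0]],
  [0.7,[0,0,0],[0,0,0]],
  [0.7,[0,0,0],[0,0,0]],
  [0.7,[0,0,0],[0,0,0]],
  [0.8,[0,0,0],[0,0,0]],
  [0.8,[0,0,-0.01],[0,0,0]],
])

```text
time: 5.2
eef_pos: [0.4204, -0.1495, 0.0407]
tcp_rot: [0.565, 0.825, -0.0, -0.002]
contact_force: [-0.0, 0.3, 0.4]
opening: 0.801
finger_force: 0.0
```

Run:
```python
from h import *
s=get_state(); p=s['eef_pos']; T=R.from_quat(s['tcp_rot'])
w=m2w([-125,-5,170])[0]; print(w)
plan(w,tool(111.2,40),15,([.4204,-.1495,.20],T))
```

```text
[0.52613531 0.00373235 0.17      ]
15 v [0.0074, 0.0103, -0.0003] w [-0.0002, -0.0467, -0.0] mid [ 0.469 -0.076  0.195] minr 0.446 max 0.0103
```

>>> move_arm([
  [0.8,[0,0,-0.032],[0,0,0]],
  [0.8,[0,0,-0.032],[0,0,0]],
  [0.8,[0,0,-0.032],[0,0,0]],
  [0.8,[0,0,-0.032],[0,0,0]],
  [0.8,[0,0,-0.032],[0,0,0]],
  [0.8,[0.0074,0.0103,-0.0003],[0,-0.0467,0]],
  [0.8,[0.0074,0.0103,-0.0003],[0,-0.0467,0]],
  [0.8,[0.0074,0.0103,-0.0003],[0,-0.0467,0]],
  [0.8,[0.0074,0.0103,-0.0003],[0,-0.0467,0]],
  [0.8,[0.0074,0.0103,-0.0003],[0,-0.0467,0]],
])

```text
time: 6.03
eef_pos: [0.4568, -0.0969, 0.2012]
tcp_rot: [0.562, 0.819, -0.066, 0.098]
contact_force: [-0.2, 0.2, -0.5]
opening: 0.801
finger_force: 0.0
```

>>> move_arm([
  [0.8,[0.0074,0.0103,-0.0003],[0,-0.0467,0]],
  [0.8,[0.0074,0.0103,-0.0003],[0,-0.0467,0]],
  [0.8,[0.0074,0.0103,-0.0003],[0,-0.0467,0]],
  [0.8,[0.0074,0.0103,-0.0003],[0,-0.0467,0]],
  [0.8,[0.0074,0.0103,-0.0003],[0,-0.0467,0]],
  [0.8,[0.0074,0.0103,-0.0003],[0,-0.0467,0]],
  [0.8,[0.0074,0.0103,-0.0003],[0,-0.0467,0]],
  [0.8,[0.0074,0.0103,-0.0003],[0,-0.0467,0]],
  [0.8,[0.0074,0.0103,-0.0003],[0,-0.0467,0]],
  [0.8,[0.0074,0.0103,-0.0003],[0,-0.0467,0]],
])

```text
time: 6.87
eef_pos: [0.5287, 0.0034, 0.1722]
tcp_rot: [0.531, 0.774, -0.194, 0.285]
contact_force: [-0.2, 0.7, 0.4]
opening: 0.799
finger_force: 0.0
```

Run:
```python
from h import *
np.set_printoptions(precision=4,suppress=True)
s=get_state(); print(s['time'],s['qpos'],s['eef_pos'],w2m(s['eef_pos']),R.from_quat(s['tcp_rot']).as_matrix())
t=read_camera('top'); sd=read_camera('side')
cv2.imwrite('pics/top2.png',t[:,:,::-1]);cv2.imwrite('pics/side2.png',sd[:,:,::-1])
a=cv2.resize(t[140:235,250:340,::-1],None,fx=5,fy=5,interpolation=2);b=cv2.resize(sd[120:180,235:290,::-1],None,fx=6,fy=6,interpolation=2)
b=np.vstack([b,np.zeros((475-360,330,3),np.uint8)])
cv2.imwrite('pics/c5.png',np.hstack([a,b]))
```

```text
6.8667 [ 0.1106  0.022   2.1075 -0.8419  0.9938  0.215 ] [0.5287 0.0034 0.1722] [[-123.8121   -2.7401  172.1568]] [[-0.2738  0.9327  0.2346]
 [ 0.7117  0.3606 -0.6029]
 [-0.647   0.0019 -0.7625]]
```

View pics/c5.png

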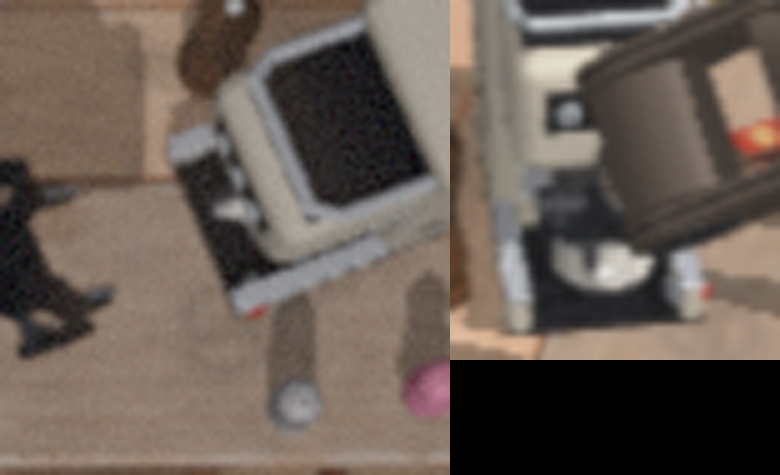

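The shaker now stands clear at (297,402). A pale handle blob shows at about (237,210) in front of the brew head; I'll check it in raw pixels.

Run:
```python
from h import *
np.set_printoptions(linewidth=200)
t=cv2.imread('pics/top2.png'); print(t[174:190,285:308].mean(2).astype(int))
s=cv2.imread('pics/side2.png');print(s[148:172,250:271].mean(2).astype(int))
for z in (15,50,85):print(z,[(x,proj('top',m2w([x,-5,z+8])).round(1).tolist()) for x in (-20,-10,0)], proj('side',m2w([-15,-5,z+8])).round(1))
```

```text
[[ 59  38  35  34  42  34  39  33  35  40  75 105 121  99 104 128 142 155 155 156 158 140 134]
 [ 65  42  40  39  29  48  51  35  32  31  51  97 131 111  93 118 139 148 158 160 160 146 129]
 [ 82  56  44  38  40  43  32  34  36  32  44  79 121 106  82 102 135 146 158 156 155 158 138]
 [104  79  49  30  38  39  26  38  39  41  49  66 102  88  60  83 122 140 150 158 159 159 147]
 [120  96  58  39  35  43  45  38  47  48  50  63  80  66  41  61 109 136 149 154 156 161 159]
 [115  94  63  36  36  34  46  41  54  61  72  84  96  86  60  54  92 127 141 151 158 159 163]
 [122 114  80  48  41  41  46  58  76  89 110 131 147 129 107  87  82 114 142 149 150 160 159]
 [122 125 101  58  38  33  42  67 107 126 141 155 169 152 125 122  94 105 127 145 151 158 157]
 [123 126 115  86  49  34  46  69 115 139 153 163 168 159 135 137 114  95 117 140 154 156 157]
 [127 127 124  99  63  31  36  55  80  96 109 125 129 135 132 132 111  77 107 127 142 155 158]
 [126 125 126 109  73  49  43  36  36  49  45  60  65  91 106 110  84  51  83 121 144 151 158]
 [127 127 126 120  92  56  28  29  42  33  40  35  36  
[... 2088 characters left out ...]
 36  51  74  99 121 129 143 164 179 184 168 132 107  77  45  29  34  57]
 [ 38  38  39  37  31  36  52  68  73  84  92 100 102  91  66  55  41  32  31  34  55]
 [ 35  32  34  33  31  30  30  39  43  44  45  47  47  44  41  39  37  36  30  32  47]
 [ 33  33  34  37  34  35  36  38  37  38  40  38  38  38  40  37  40  33  33  31  34]
 [ 35  35  38  39  39  39  39  39  38  38  36  37  40  38  37  39  38  37  35  36  31]]
15 [(-20, [[291.3, 185.7]]), (-10, [[293.6, 184.8]]), (0, [[295.9, 183.9]])] [[261.7 169.6]]
50 [(-20, [[292.1, 184.1]]), (-10, [[294.5, 183.2]]), (0, [[296.8, 182.2]])] [[261.8 163.7]]
85 [(-20, [[293.0, 182.3]]), (-10, [[295.4, 181.4]]), (0, [[297.8, 180.5]])] [[261.8 157.5]]
```

Run:
```python
from h import *
np.set_printoptions(precision=1,suppress=True)
for uv in ((293,181.6),(295.5,181.5),(298,181.8)):
  for z in (.06,.08,.093):
    P=onz('top',uv,z); print(uv,z,w2m(P)[0],P.round(4),proj('side',P)[0])
for v in (160,163): 
  P=onz('side',(258,v),.03); print(v,w2m(P)[0])
# body: white part edges in side at rows 162..164 => tangent lines azimuth
o=ray('side',(0,0))[0]
for u in (251.3,267.8):
  P=onz('side',(u,163.5),.03); print(u,w2m(P)[0])
```

```text
(293, 181.6) 0.06 [-13.3   2.5  60. ] [ 0.6 -0.1  0.1] [260.1 163.2]
(293, 181.6) 0.08 [-16.6  -0.5  80. ] [ 0.6 -0.1  0.1] [260.9 160.1]
(293, 181.6) 0.093 [-18.8  -2.4  93. ] [ 0.6 -0.1  0.1] [261.4 158.1]
(295.5, 181.5) 0.06 [-4.1 -0.7 60. ] [ 0.6 -0.1  0.1] [260.6 161.9]
(295.5, 181.5) 0.08 [-7.5 -3.6 80. ] [ 0.6 -0.1  0.1] [261.3 158.8]
(295.5, 181.5) 0.093 [-9.8 -5.5 93. ] [ 0.6 -0.1  0.1] [261.8 156.8]
(298, 181.8) 0.06 [ 4.6 -5.3 60. ] [ 0.6 -0.1  0.1] [261.4 160.7]
(298, 181.8) 0.08 [ 1.  -8.2 80. ] [ 0.6 -0.1  0.1] [262.1 157.6]
(298, 181.8) 0.093 [ -1.4 -10.1  93. ] [ 0.6 -0.1  0.1] [262.6 155.6]
160 [49.3  5.1 30. ]
163 [26.8  7.6 30. ]
251.3 [26.5 39.  30. ]
267.8 [ 18.  -37.3  30. ]
```

Run:
```python
from h import *
T=tool(105,45); z=T.apply([0,0,1]); t=m2w([-12,-2,53])[0]+.019*z; print(t)
a=plan(t-.1*z,T,8); a=plan(t,T,12,a)
```

```text
[ 0.5732731  -0.1135126   0.03956497]
8 v [-0.0001, 0.0013, 0.0102] w [0.0091, -0.0107, 0.0103] mid [ 0.542 -0.019  0.14 ] minr 0.528 max 0.0102
12 v [0.0, -0.0, 0.0083] w [0.0, 0.0, 0.0] mid [ 0.564 -0.079  0.075] minr 0.557 max 0.0083
```

>>> move_arm([
  [0.6,[-0.0001,0.0013,0.0102],[0.0091,-0.0107,0.0103]],
  [0.6,[-0.0001,0.0013,0.0102],[0.0091,-0.0107,0.0103]],
  [0.6,[-0.0001,0.0013,0.0102],[0.0091,-0.0107,0.0103]],
  [0.6,[-0.0001,0.0013,0.0102],[0.0091,-0.0107,0.0103]],
  [0.6,[-0.0001,0.0013,0.0102],[0.0091,-0.0107,0.0103]],
  [0.6,[-0.0001,0.0013,0.0102],[0.0091,-0.0107,0.0103]],
  [0.6,[-0.0001,0.0013,0.0102],[0.0091,-0.0107,0.0103]],
  [0.6,[-0.0001,0.0013,0.0102],[0.0091,-0.0107,0.0103]],
  [0.6,[0,0,0.0083],[0,0,0]],
  [0.6,[0,0,0.0083],[0,0,0]],
])

```text
time: 7.8
eef_pos: [0.5587, -0.0588, 0.1]
tcp_rot: [0.564, 0.732, -0.233, 0.304]
contact_force: [-0.2, -0.1, -0.6]
opening: 0.6
finger_force: 0.0
```

>>> move_arm([
  [0.6,[0,0,0.0083],[0,0,0]],
  [0.6,[0,0,0.0083],[0,0,0]],
  [0.6,[0,0,0.0083],[0,0,0]],
  [0.6,[0,0,0.0083],[0,0,0]],
  [0.6,[0,0,0.0083],[0,0,0]],
  [0.6,[0,0,0.0083],[0,0,0]],
  [0.6,[0,0,0.0083],[0,0,0]],
  [0.6,[0,0,0.0083],[0,0,0]],
  [0.6,[0,0,0.0083],[0,0,0]],
  [0.6,[0,0,0.0083],[0,0,0]],
])

```text
time: 8.63
eef_pos: [0.5738, -0.1152, 0.0402]
tcp_rot: [0.564, 0.732, -0.233, 0.304]
contact_force: [0.1, 0.3, 1.0]
opening: 0.599
finger_force: 0.0
```

Run:
```python
from h import *
s=get_state(); print(w2m(s['eef_pos']).round(1),s['contact_force'].round(1),s['qpos'].round(2),s['time'])
T=tool(105,45);plan(m2w([-12,-2,53])[0]+.019*T.apply([0,0,1]),T,1)
```

```text
[[ 3.1 -3.6 40.2]] [0.1 0.3 1. ] [-0.09  0.35  2.05 -1.16  0.81  0.53] 8.6333
1 v [0.0017, -0.0001, -0.0008] w [-0.0004, 0.0006, -0.0033] mid [ 0.574 -0.115  0.04 ] minr 0.584 max 0.0017
```

>>> move_arm([
  [0.0,[0,0,0],[0,0,0]],
  [0.0,[0,0,0],[0,0,0]],
  [0.0,[0,0,0],[0,0,0]],
  [0.0,[0,0,0],[0,0,0]],
  [0.0,[0,0,0],[0,0,0]],
  [0.0,[0,0,0],[0,0,0]],
  [0.0,[0,0,0],[0,0,0]],
  [0.0,[0,0,0],[0,0,0]],
  [0.0,[0,0,0],[0,0,0]],
  [0.0,[0,0,0],[0,0,0]],
], grip_force=90)

```text
time: 9.47
eef_pos: [0.5738, -0.1145, 0.041]
tcp_rot: [0.564, 0.732, -0.233, 0.304]
contact_force: [0.6, 1.3, 0.1]
opening: 0.212
finger_force: 87.3
```

Run:
```python
from h import *
s=get_state(); print(w2m(s['eef_pos']).round(1),s['contact_force'].round(1),s['wrist_torque'].round(2),s['opening'],s['finger_force'])
p=s['eef_pos'];T=R.from_quat(s['tcp_rot']); print('up',T.inv().apply([0,0,.001]).round(5),'out',T.inv().apply(m2w([-1,0,0])[0]-MO).round(5))
```

```text
[[ 2.4 -3.3 41. ]] [0.6 1.3 0.1] [ 0.46 -0.05  0.16] 0.21154654660220426 87.31118855474051
up [-0.00071  0.      -0.00071] out [ 0.0007  -0.00011 -0.0007 ]
```

>>> move_arm([
  [0,[-0.002,0,-0.002],[0,0,0]],
  [0,[-0.002,0,-0.002],[0,0,0]],
  [0,[-0.002,0,-0.002],[0,0,0]],
  [0,[-0.001,0,-0.001],[0,0,0]],
  [0,[0,0,0],[0,0,0]],
  [0,[0.0035,-0.0005,-0.0035],[0,0,0]],
  [0,[0.007,-0.001,-0.007],[0,0,0]],
  [0,[0.007,-0.001,-0.007],[0,0,0]],
  [0,[0.007,-0.001,-0.007],[0,0,0]],
  [0,[0.007,-0.001,-0.007],[0,0,0]],
])

```text
time: 10.3
eef_pos: [0.5572, -0.0714, 0.0505]
tcp_rot: [0.563, 0.732, -0.233, 0.304]
contact_force: [0.2, -0.5, -1.8]
opening: 0.214
finger_force: 87.0
```

Run:
```python
from h import *
s=get_state(); print(w2m(s['eef_pos']).round(1),s['contact_force'].round(1),s['wrist_torque'].round(2),s['opening'])
sd=read_camera('side'); b=cv2.resize(sd[110:200,220:310,::-1],None,fx=6,fy=6,interpolation=2); cv2.imwrite('pics/c6.png',b)
```

```text
[[-43.7  -3.2  50.5]] [ 0.2 -0.5 -1.8] [ 0.81  0.25 -0.02] 0.21386329640180424
```

View pics/c6.png

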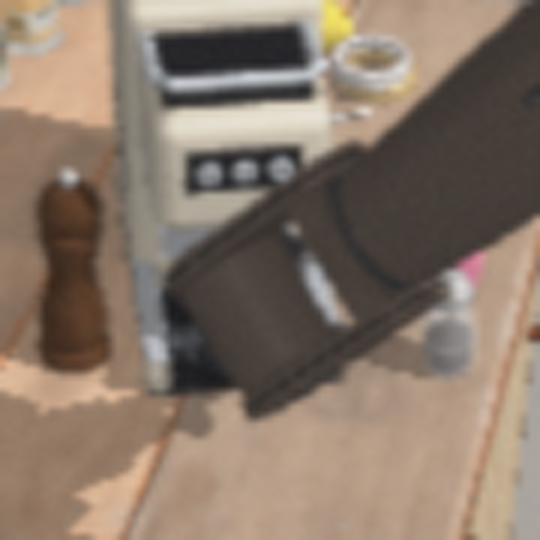

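Run:
```python
from h import *
np.set_printoptions(precision=4,suppress=True)
s=get_state();p=s['eef_pos'];T0=R.from_quat(s['tcp_rot'])
a=plan(m2w([-174,-3,75])[0],T0,7); T=tool(148,45)
a=plan([.606,.107,.075],T,12,a); a=plan([.606,.107,.036],T,6,a)
```

```text
7 v [0.0104, -0.002, -0.0155] w [0.0, 0.0, 0.0] mid [ 0.537 -0.019  0.061] minr 0.513 max 0.0155
12 v [-0.0005, 0.0095, 0.0005] w [-0.0442, -0.0, -0.0444] mid [0.564 0.069 0.075] minr 0.513 max 0.0095
6 v [0.0046, 0.0, 0.0046] w [0.0, 0.0, 0.0] mid [0.606 0.107 0.055] minr 0.615 max 0.0046
```

>>> move_arm([
  [0,[0.0104,-0.002,-0.0155],[0,0,0]],
  [0,[0.0104,-0.002,-0.0155],[0,0,0]],
  [0,[0.0104,-0.002,-0.0155],[0,0,0]],
  [0,[0.0104,-0.002,-0.0155],[0,0,0]],
  [0,[0.0104,-0.002,-0.0155],[0,0,0]],
  [0,[0.0104,-0.002,-0.0155],[0,0,0]],
  [0,[0.0104,-0.002,-0.0155],[0,0,0]],
  [0,[-0.0005,0.0095,0.0005],[-0.0442,0,-0.0444]],
  [0,[-0.0005,0.0095,0.0005],[-0.0442,0,-0.0444]],
  [0,[-0.0005,0.0095,0.0005],[-0.0442,0,-0.0444]],
])

```text
time: 11.18
eef_pos: [0.5393, 0.0558, 0.0761]
tcp_rot: [0.491, 0.783, -0.203, 0.325]
contact_force: [-0.3, -0.0, -3.1]
opening: 0.211
finger_force: 87.5
```

>>> move_arm([
  [0,[-0.0005,0.0095,0.0005],[-0.0442,0,-0.0444]],
  [0,[-0.0005,0.0095,0.0005],[-0.0442,0,-0.0444]],
  [0,[-0.0005,0.0095,0.0005],[-0.0442,0,-0.0444]],
  [0,[-0.0005,0.0095,0.0005],[-0.0442,0,-0.0444]],
  [0,[-0.0005,0.0095,0.0005],[-0.0442,0,-0.0444]],
  [0,[-0.0005,0.0095,0.0005],[-0.0442,0,-0.0444]],
  [0,[-0.0005,0.0095,0.0005],[-0.0442,0,-0.0444]],
  [0,[-0.0005,0.0095,0.0005],[-0.0442,0,-0.0444]],
  [0,[-0.0005,0.0095,0.0005],[-0.0442,0,-0.0444]],
  [0,[0,0,0],[0,0,0]],
])

```text
time: 12.02
eef_pos: [0.6077, 0.1045, 0.076]
tcp_rot: [0.254, 0.888, -0.106, 0.369]
contact_force: [-0.1, 0.4, -2.5]
opening: 0.217
finger_force: 87.5
```

Run:
```python
from h import *
np.set_printoptions(precision=4,suppress=True)
s=get_state(); print(s['eef_pos'],s['contact_force'].round(1),s['wrist_torque'].round(2),s['opening'],s['time'])
sd=read_camera('side'); b=cv2.resize(sd[120:240,190:280,::-1],None,fx=5,fy=5,interpolation=2); 
t=read_camera('top'); a=cv2.resize(t[130:230,180:300,::-1],None,fx=3,fy=3,interpolation=2); a=np.vstack([a,np.zeros((300,360,3),np.uint8)])
cv2.imwrite('pics/c7.png',np.hstack([b,a])); plan([.606,.107,.038],tool(148,45),6)
```

```text
[0.6077 0.1045 0.076 ] [-0.1  0.4 -2.5] [ 0.46  0.65 -0.06] 0.2165657989641231 12.0167
6 v [0.0048, 0.0003, 0.0041] w [-0.0005, 0.0002, -0.0002] mid [0.607 0.105 0.057] minr 0.615 max 0.0048
```

View pics/c7.png

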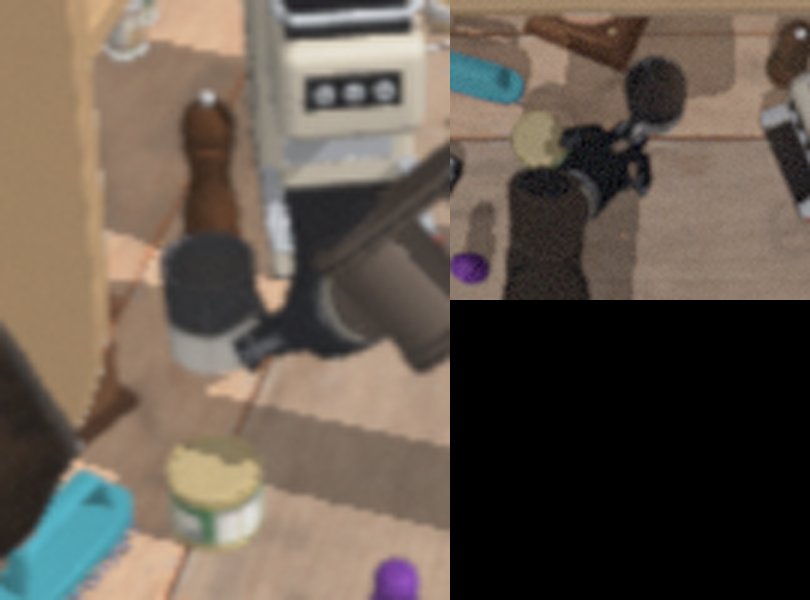

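The mug hangs upright in the gripper (side crop, centre (212,300)), clear of the tin and mill. Lower it.

>>> move_arm([
  [0,[0.0048,0.0003,0.0041],[0,0,0]],
  [0,[0.0048,0.0003,0.0041],[0,0,0]],
  [0,[0.0048,0.0003,0.0041],[0,0,0]],
  [0,[0.0048,0.0003,0.0041],[0,0,0]],
  [0,[0.0048,0.0003,0.0041],[0,0,0]],
  [0,[0.0048,0.0003,0.0041],[0,0,0]],
  [0,[0.0008,0,0.0008],[0,0,0]],
  [0,[0.0008,0,0.0008],[0,0,0]],
  [0,[0.0008,0,0.0008],[0,0,0]],
  [0,[0,0,0],[0,0,0]],
])

```text
time: 12.95
eef_pos: [0.6065, 0.107, 0.0352]
tcp_rot: [0.255, 0.888, -0.106, 0.369]
contact_force: [-1.3, 0.1, -2.1]
opening: 0.217
finger_force: 87.5
```

>>> move_arm([
  [0,[0.0008,0,0.0008],[0,0,0]],
  [0,[0.0008,0,0.0008],[0,0,0]],
  [0,[0,0,0],[0,0,0]],
  [0,[0,0,0],[0,0,0]],
  [0,[0,0,0],[0,0,0]],
  [0,[0,0,0],[0,0,0]],
  [0,[0,0,0],[0,0,0]],
  [0,[0,0,0],[0,0,0]],
  [0,[0,0,0],[0,0,0]],
  [0,[0,0,0],[0,0,0]],
])

```text
time: 13.78
eef_pos: [0.6066, 0.1071, 0.033]
tcp_rot: [0.255, 0.888, -0.106, 0.369]
contact_force: [-0.9, 0.4, 1.5]
opening: 0.212
finger_force: 87.9
```

>>> move_arm([
  [0.4,[0,0,0],[0,0,0]],
  [0.4,[0,0,0],[0,0,0]],
  [0.5,[0,0,0],[0,0,0]],
  [0.5,[0,0,0],[0,0,0]],
  [0.5,[0,0,-0.01],[0,0,0]],
  [0.5,[0,0,-0.015],[0,0,0]],
  [0.5,[0,0,-0.02],[0,0,0]],
  [0.5,[0,0,-0.025],[0,0,0]],
  [0.5,[0,0,-0.03],[0,0,0]],
  [0.5,[0,0,-0.03],[0,0,0]],
], grip_force=40)

```text
time: 14.62
eef_pos: [0.5272, 0.156, 0.1246]
tcp_rot: [0.255, 0.888, -0.107, 0.368]
contact_force: [0.1, 0.2, 0.2]
opening: 0.5
finger_force: 0.0
```

Run:
```python
from h import *
np.set_printoptions(precision=4,suppress=True)
s=get_state(); print(s['eef_pos'],s['contact_force'].round(1),s['opening'],s['qpos'].round(2))
t=read_camera('top'); sd=read_camera('side')
cv2.imwrite('pics/top3.png',t[:,:,::-1]);cv2.imwrite('pics/side3.png',sd[:,:,::-1])
b=cv2.resize(sd[140:225,200:270,::-1],None,fx=4,fy=4,interpolation=2)
c=cv2.resize(sd[225:290,195:260,::-1],None,fx=6,fy=6,interpolation=2); a=cv2.resize(t[165:215,145:195,::-1],None,fx=7,fy=7,interpolation=2)
o=np.zeros((400,1100,3),np.uint8); o[:340,:280]=b;o[:390,280:670]=c;o[:350,670:1020]=a
cv2.imwrite('pics/c8.png',cv2.resize(o[:, :1020],None,fx=.78,fy=.78))
# tray, tighter mask from top
g=cv2.cvtColor(t,cv2.COLOR_RGB2GRAY)
print(g[170:212:1,150:186:1])
```

```text
[0.5272 0.156  0.1246] [0.1 0.2 0.2] 0.49981207745702877 [ 0.36  0.03  2.23 -1.12  0.67  0.2 ]
[[141 139 148 ... 147 147 146]
 [145 149 144 ... 144 149 144]
 [146 144 146 ... 142 142 143]
 ...
 [120 120 115 ... 105  86  55]
 [125 122 126 ...  79  53  40]
 [124 124 125 ...  48  44  35]]
```

View pics/c8.png

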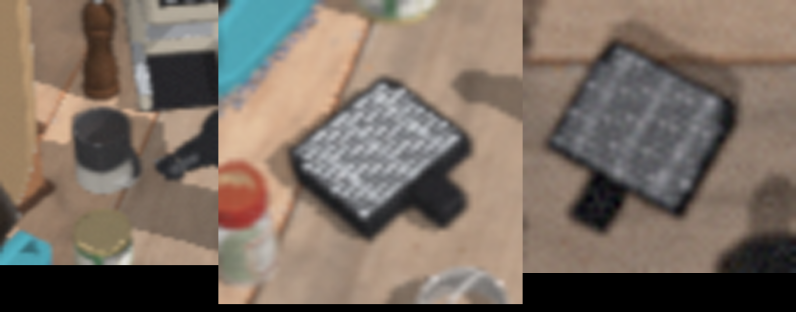

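The mug stands upright at the new place (side crop (103,150)), and the tray is fully visible; I'll take its corners from this picture.

Run:
```python
from h import *
np.set_printoptions(precision=4,suppress=True)
f=lambda u,v:((u-522.6)/5.46+145-.4,v/5.46+165-.4)
P={k:onz('top',f(*p),z)[:2] for k,p,z in (('FL',(549,145),.024),('FR',(682,213),.024),('RL',(615,42),.024),('RR',(736,105),.024),('tip',(587,222),.03),('joint',(607,180),.03))}
print(P)
g=cv2.cvtColor(cv2.imread('pics/top3.png'),cv2.COLOR_BGR2GRAY)
m=np.zeros_like(g); m[196:210,150:166]=(g<75)[196:210,150:166]
n,l,st,ce=cv2.connectedComponentsWithStats(m); i=1+st[1:,4].argmax(); print(st[i],ce[i])
print('\n'.join(' '.join('%3d'%v for v in r) for r in g[193:210,150:168]))
fr=P['FR']-P['FL']; print('front',np.linalg.norm(fr),np.degrees(np.arctan2(*fr[::-1]))+90,'mid',(P['FR']+P['FL'])/2, 'lugdir',np.degrees(np.arctan2(*(P['joint']-P['tip'])[::-1])))
```

```text
{'FL': array([0.5431, 0.4743]), 'FR': array([0.4925, 0.3747]), 'RL': array([0.6203, 0.4291]), 'RR': array([0.5726, 0.3378]), 'tip': array([0.4852, 0.4421]), 'joint': array([0.5161, 0.4288])}
[154 196  12  12  83] [158.988 201.241]
109  89  62  42  70  80  96  97  97  86  92 100  98 106 109  94  85 105
127 120 103  76  56  45  57  83 103  96  91  91 116 107  97  86  92  95
132 127 122 116  96  74  62  55  74  86  98 105 121 110 105  91  90  91
128 130 131 125 122 117  97  54  38  47  78 107 136 120 101  89  98  90
127 131 133 130 133 124 100  57  19  13  41  73 103 104 107  98  87 102
132 131 133 131 130 118  83  34  11  21  21  32  51  63  89  97  95  91
131 130 130 131 129 100  58  32  25  18  23  14  18  26  48  69  71  93
126 129 134 129 117  82  40  25  32  16  28  25  22  33  60  58  48  71
127 124 128 127  96  56  20   8  34  23  26  16  19  49  93  89  71  53
129 130 129 103  66  29  20  30  28  38  30  24  11  70 107 112 103  78
126 131 119  85  45  17  16  25  19  30  14  24  48  91 113 115 111 107
129 125 121  83  48  30  24  27  26  26  24  32  77 101 112 116 114 115
124 129 129 108  79  55  33  29  17  17  27  62  99 115 119 116 116 120
127 122 126 120 111  99  79  56  42  23  54  93 119 124 121 122 126 124
125 125 125 124 127 120 115 102  82  65  83 119 129 131 126 122 130 127
123 121 118 120 124 124 125 125 118 114 117 122 128 126 125 122 128 126
120 120 115 120 122 125 125 120 125 126 127 124 126 126 124 124 128 126
front 0.11175482134779513 -26.892156072600088 mid [0.5178 0.4245] lugdir -23.230135204913207
```

Run:
```python
from h import *
T=tool(153,25); z=T.apply([0,0,1]); t=np.array([.5017,.4327,.0085])
a=plan([.515,.30,.19],T,6); a=plan(t-.1*z,T,5,a); a=plan(t,T,8,a)
```

```text
6 v [0.0048, 0.0194, -0.0166] w [-0.0077, 0.059, -0.0122] mid [0.521 0.23  0.155] minr 0.552 max 0.0194
5 v [0.0284, 0.0224, 0.0068] w [0.0, 0.0, 0.0] mid [0.495 0.361 0.154] minr 0.596 max 0.0284
8 v [0.0, -0.0, 0.0125] w [0.0, 0.0, 0.0] mid [0.483 0.442 0.054] minr 0.648 max 0.0125
```

>>> move_arm([
  [0.5,[0.0048,0.0194,-0.0166],[-0.0077,0.059,-0.0122]],
  [0.5,[0.0048,0.0194,-0.0166],[-0.0077,0.059,-0.0122]],
  [0.5,[0.0048,0.0194,-0.0166],[-0.0077,0.059,-0.0122]],
  [0.5,[0.0048,0.0194,-0.0166],[-0.0077,0.059,-0.0122]],
  [0.5,[0.0048,0.0194,-0.0166],[-0.0077,0.059,-0.0122]],
  [0.5,[0.0048,0.0194,-0.0166],[-0.0077,0.059,-0.0122]],
  [0.5,[0.0284,0.0224,0.0068],[0,0,0]],
  [0.5,[0.0284,0.0224,0.0068],[0,0,0]],
  [0.5,[0.0284,0.0224,0.0068],[0,0,0]],
  [0.5,[0.0284,0.0224,0.0068],[0,0,0]],
])

```text
time: 15.55
eef_pos: [0.475, 0.4199, 0.1117]
tcp_rot: [0.229, 0.949, -0.053, 0.208]
contact_force: [0.6, -0.1, -0.1]
opening: 0.504
finger_force: 0.0
```

>>> move_arm([
  [0.5,[0.0284,0.0224,0.0068],[0,0,0]],
  [0.5,[0,0,0.0125],[0,0,0]],
  [0.5,[0,0,0.0125],[0,0,0]],
  [0.5,[0,0,0.0125],[0,0,0]],
  [0.5,[0,0,0.0125],[0,0,0]],
  [0.5,[0,0,0],[0,0,0]],
  [0.5,[0,0,0],[0,0,0]],
  [0.5,[0,0,0],[0,0,0]],
  [0.5,[0,0,0],[0,0,0]],
  [0.5,[0,0,0],[0,0,0]],
])

```text
time: 16.38
eef_pos: [0.4837, 0.4404, 0.0513]
tcp_rot: [0.229, 0.949, -0.052, 0.209]
contact_force: [0.8, -0.2, -0.2]
opening: 0.498
finger_force: 0.0
```

Run:
```python
from h import *
np.set_printoptions(precision=4,suppress=True)
T=tool(153,25); t=np.array([.5017,.4327,.0085]); s=get_state(); print(s['eef_pos'],s['contact_force'],s['qpos'])
plan(t,T,6)
```

```text
[0.4837 0.4404 0.0513] [ 0.7798 -0.2224 -0.1817] [ 0.7342  0.415   1.8176 -0.561   0.8317  0.0044]
6 v [0.0001, 0.0002, 0.0078] w [-0.0006, -0.0005, -0.0003] mid [0.493 0.437 0.03 ] minr 0.654 max 0.0078
```

>>> move_arm([
  [0.5,[0.0001,0.0002,0.0078],[0,0,0]],
  [0.5,[0.0001,0.0002,0.0078],[0,0,0]],
  [0.5,[0.0001,0.0002,0.0078],[0,0,0]],
  [0.5,[0.0001,0.0002,0.0078],[0,0,0]],
  [0.5,[0.0001,0.0002,0.0078],[0,0,0]],
  [0.5,[0.0001,0.0002,0.0078],[0,0,0]],
  [0.5,[0,0,0],[0,0,0]],
  [0.5,[0,0,0],[0,0,0]],
  [0.5,[0,0,0],[0,0,0]],
  [0.5,[0,0,0],[0,0,0]],
], grip_force=60)

```text
time: 17.22
eef_pos: [0.5003, 0.4317, 0.0065]
tcp_rot: [0.229, 0.95, -0.053, 0.208]
contact_force: [0.1, -0.3, 0.5]
opening: 0.5
finger_force: 0.0
```

>>> move_arm([
  [0.1,[0,0,0],[0,0,0]],
  [0.1,[0,0,0],[0,0,0]],
  [0.1,[0,0,0],[0,0,0]],
  [0.1,[0,0,0],[0,0,0]],
  [0.1,[0,0,0],[0,0,0]],
  [0.1,[0,0,0],[0,0,0]],
  [0.1,[0,0,0],[0,0,0]],
  [0.1,[0,0,0],[0,0,0]],
  [0.1,[0,0,0],[0,0,0]],
  [0.1,[0,0,0],[0,0,0]],
])

```text
time: 18.05
eef_pos: [0.5007, 0.4325, 0.0075]
tcp_rot: [0.229, 0.95, -0.052, 0.208]
contact_force: [0.5, 0.6, 0.2]
opening: 0.341
finger_force: 59.3
```

Run:
```python
from h import *
np.set_printoptions(precision=4,suppress=True)
s=get_state(); T0=R.from_quat(s['tcp_rot']); p=s['eef_pos']; print(p,s['contact_force'],s['wrist_torque'],T0.as_matrix()[:,2])
print('up',T0.inv().apply([0,0,.01]))
T=R.from_rotvec([0,0,-np.radians(153-111.2)])*T0
a=plan([.50,.25,.16],T,10,(p+[0,0,.15],T0)); t=m2w([-165,0,160])[0]; print(t); plan(t,T,5,a)
```

```text
[0.5007 0.4325 0.0075] [0.5157 0.6229 0.2166] [0.3085 0.0283 0.0578] [ 0.3714 -0.1944 -0.9079]
up [-0.0042 -0.     -0.0091]
10 v [-0.0122, -0.013, 0.0054] w [0.0306, 0.0003, 0.0662] mid [0.517 0.341 0.159] minr 0.559 max 0.013
[0.5163 0.0428 0.16  ]
5 v [-0.0362, -0.0118, 0.0167] w [0.0, 0.0, 0.0] mid [0.507 0.167 0.16 ] minr 0.518 max 0.0362
```

>>> move_arm([
  [0.1,[-0.004,0,-0.009],[0,0,0]],
  [0.1,[-0.0126,0,-0.0273],[0,0,0]],
  [0.1,[-0.0126,0,-0.0273],[0,0,0]],
  [0.1,[-0.0126,0,-0.0273],[0,0,0]],
  [0.1,[-0.0126,0,-0.0273],[0,0,0]],
  [0.1,[-0.0086,0,-0.0182],[0,0,0]],
  [0.1,[-0.0122,-0.013,0.0054],[0.0306,0.0003,0.0657]],
  [0.1,[-0.0122,-0.013,0.0054],[0.0306,0.0003,0.0657]],
  [0.1,[-0.0122,-0.013,0.0054],[0.0306,0.0003,0.0657]],
  [0.1,[-0.0122,-0.013,0.0054],[0.0306,0.0003,0.0657]],
])

```text
time: 18.88
eef_pos: [0.5161, 0.3592, 0.1586]
tcp_rot: [0.365, 0.906, -0.083, 0.197]
contact_force: [0.4, -0.2, -1.6]
opening: 0.337
finger_force: 59.4
```

>>> move_arm([
  [0.1,[-0.0122,-0.013,0.0054],[0.0306,0.0003,0.0657]],
  [0.1,[-0.0122,-0.013,0.0054],[0.0306,0.0003,0.0657]],
  [0.1,[-0.0122,-0.013,0.0054],[0.0306,0.0003,0.0657]],
  [0.1,[-0.0122,-0.013,0.0054],[0.0306,0.0003,0.0657]],
  [0.1,[-0.0122,-0.013,0.0054],[0.0306,0.0003,0.0657]],
  [0.1,[-0.0122,-0.013,0.0054],[0.0306,0.0003,0.0657]],
  [0.1,[-0.0362,-0.0118,0.0167],[0,0,0]],
  [0.1,[-0.0362,-0.0118,0.0167],[0,0,0]],
  [0.1,[-0.0362,-0.0118,0.0167],[0,0,0]],
  [0.1,[-0.0362,-0.0118,0.0167],[0,0,0]],
])

```text
time: 19.72
eef_pos: [0.5135, 0.0833, 0.1606]
tcp_rot: [0.55, 0.807, -0.124, 0.175]
contact_force: [0.6, 0.3, -0.6]
opening: 0.344
finger_force: 59.4
```

```bash
cat > st.py <<'E'
from h import *
np.set_printoptions(precision=4,suppress=True)
LE=np.degrees(np.arccos(.9079))
s=get_state(); T0=R.from_quat(s['tcp_rot']); z=T0.as_matrix()[:,2]; y=T0.as_matrix()[:,1]
print(s['time'],w2m(s['eef_pos']).round(1),'F',s['contact_force'].round(1),'Tq',s['wrist_torque'].round(2),'head',np.degrees(np.arctan2(z[1],z[0])).round(2),'lean',np.degrees(np.arccos(-z[2])).round(2),'roll',y[2].round(4),'open',s['opening'].round(3),'q',s['qpos'].round(2))
E
python3 - <<'E'
from st import *
T=tool(111.2,LE)
a=plan(m2w([-165,0,70])[0],T,6); a=plan(m2w([-165,0,18])[0],T,5,a)
E
```

```text
Traceback (most recent call last):
  File "st.py", line 5, in <module>
    print(s['time'],w2m(s['eef_pos']).round(1),'F',s['contact_force'].round(1),'Tq',s['wrist_torque'].round(2),'head',np.degrees(np.arctan2(z[1],z[0])).round(2),'lean',np.degrees(np.arccos(-z[2])).round(2),'roll',y[2].round(4),'open',s['opening'].round(3),'q',s['qpos'].round(2))
                                                                                                                                                                                                                                          ^^^^^^^^^^^^^^^^^^
AttributeError: 'float' object has no attribute 'round'
```

```bash
sed -i "s/s\['opening'\].round(3)/round(s['opening'],3)/" st.py
python3 - <<'E'
from st import *
T=tool(111.2,LE)
a=plan(m2w([-165,0,70])[0],T,6); a=plan(m2w([-165,0,20])[0],T,4,a)
E
```

```text
19.7167 [[-203.7   12.   160.6]] F [ 0.6  0.3 -0.6] Tq [0.32 0.09 0.03] head -69.69 lean 24.79 roll -0.0084 open 0.344 q [ 0.16  0.02  2.06 -0.5   1.04  0.04]
6 v [0.0005, -0.0019, 0.0164] w [-0.0011, 0.0, 0.001] mid [0.515 0.063 0.115] minr 0.518 max 0.0164
4 v [0.0052, 0.0, 0.0113] w [0.0, 0.0, 0.0] mid [0.516 0.043 0.045] minr 0.518 max 0.0113
```

>>> move_arm([
  [0.1,[0.0005,-0.0019,0.0164],[-0.0011,0,0.001]],
  [0.1,[0.0005,-0.0019,0.0164],[-0.0011,0,0.001]],
  [0.1,[0.0005,-0.0019,0.0164],[-0.0011,0,0.001]],
  [0.1,[0.0005,-0.0019,0.0164],[-0.0011,0,0.001]],
  [0.1,[0.0005,-0.0019,0.0164],[-0.0011,0,0.001]],
  [0.1,[0.0005,-0.0019,0.0164],[-0.0011,0,0.001]],
  [0.1,[0.0052,0,0.0113],[0,0,0]],
  [0.1,[0.0052,0,0.0113],[0,0,0]],
  [0.1,[0.0052,0,0.0113],[0,0,0]],
  [0.1,[0.0052,0,0.0113],[0,0,0]],
])

```text
time: 20.55
eef_pos: [0.518, 0.0449, 0.0198]
tcp_rot: [0.552, 0.806, -0.121, 0.178]
contact_force: [-0.1, -0.1, -1.2]
opening: 0.339
finger_force: 60.2
```

Run:
```python
from st import *
plan(m2w([-165,0,19])[0],tool(111.2,LE),1)
t=read_camera('top'); sd=read_camera('side')
cv2.imwrite('pics/top4.png',t[:,:,::-1]);cv2.imwrite('pics/side4.png',sd[:,:,::-1])
a=cv2.resize(t[150:215,255:335,::-1],None,fx=5,fy=5,interpolation=2);b=cv2.resize(sd[130:210,225:290,::-1],None,fx=6,fy=6,interpolation=2)
o=np.zeros((480,790,3),np.uint8);o[:325,:400]=a;o[:480,400:790]=b
cv2.imwrite('pics/c9.png',o)
```

```text
20.55 [[-166.4    2.3   19.8]] F [-0.1 -0.1 -1.2] Tq [ 0.37  0.16 -0.01] head -68.55 lean 24.83 roll 0.0021 open 0.339 q [ 0.09  0.24  2.13 -0.63  0.75  0.18]
1 v [-0.0009, -0.0023, 0.0013] w [0.0018, 0.0009, -0.001] mid [0.518 0.045 0.02 ] minr 0.518 max 0.0023
```

View pics/c9.png

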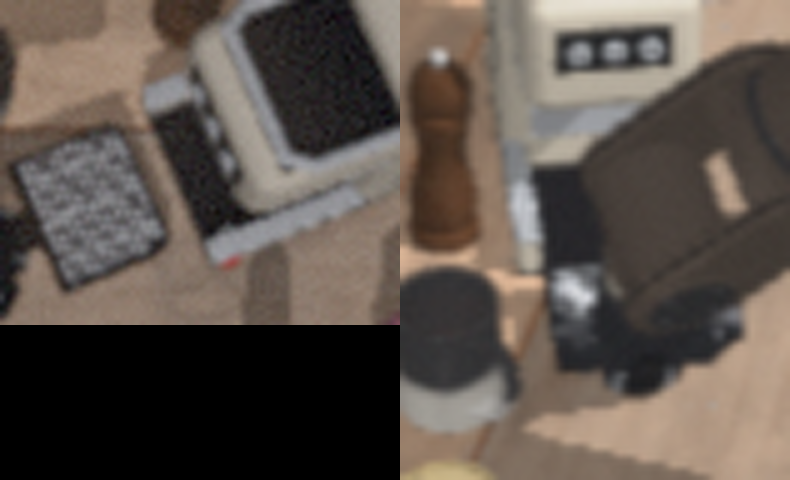

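The tray is held level in front of the bay (top crop (90,205)), seemingly a few mm to the machine's left; I'll measure the offset numerically.

Run:
```python
from h import *
np.set_printoptions(precision=2,suppress=True)
g=cv2.cvtColor(cv2.imread('pics/top4.png'),cv2.COLOR_BGR2GRAY).astype(float)
# sample cross-sections (machine y) at fixed machine x, on plane z=.036 (tray top) / .038 (cheek tops)
ys=np.arange(-95,95,1.)
def prof(x,z):
    q=proj('top',m2w(np.c_[np.full_like(ys,x),ys,np.full_like(ys,z)])).astype(np.float32)
    return cv2.remap(g.astype(np.float32),q[:,0].reshape(1,-1),q[:,1].reshape(1,-1),1)[0]
for x in (-135,-120,-105,-90,-75,-65):
    p=prof(x,36); th=82
    i=np.nonzero(p<th)[0]; i=i[(abs(ys[i])<70)]; print(x,'tray',ys[i.min()],ys[i.max()],(ys[i.min()]+ys[i.max()])/2)
for x in (-20,-16,-12,-8):
    p=prof(x,38); print(x,[int(v) for v in p[::3]])
```

```text
-135 tray -55.0 60.0 2.5
-120 tray -55.0 60.0 2.5
-105 tray -55.0 62.0 3.5
-90 tray -54.0 64.0 5.0
-75 tray -54.0 61.0 3.5
-65 tray -54.0 59.0 2.5
-20 [112, 109, 110, 107, 103, 115, 131, 148, 150, 149, 145, 133, 104, 65, 33, 27, 30, 30, 31, 32, 32, 33, 30, 30, 40, 39, 35, 32, 30, 30, 35, 30, 29, 37, 37, 40, 41, 34, 33, 35, 38, 41, 43, 47, 37, 33, 34, 44, 67, 98, 126, 141, 149, 149, 145, 139, 134, 121, 115, 119, 128, 137, 145, 145]
-16 [116, 117, 112, 105, 100, 113, 136, 152, 154, 151, 146, 137, 112, 72, 31, 22, 26, 30, 32, 28, 32, 36, 35, 34, 38, 34, 35, 34, 32, 34, 33, 32, 38, 38, 37, 38, 37, 35, 33, 35, 38, 42, 44, 41, 34, 41, 41, 39, 69, 101, 133, 145, 148, 146, 145, 140, 131, 115, 108, 107, 113, 126, 135, 136]
-12 [116, 116, 113, 103, 98, 108, 132, 148, 153, 152, 150, 145, 125, 87, 54, 31, 27, 29, 31, 29, 33, 33, 36, 32, 34, 35, 35, 36, 40, 39, 33, 31, 35, 34, 37, 41, 38, 38, 38, 31, 36, 38, 38, 38, 38, 43, 33, 43, 71, 104, 130, 146, 150, 148, 146, 142, 129, 116, 106, 105, 106, 112, 118, 121]
-8 [116, 117, 113, 107, 102, 111, 127, 146, 151, 151, 148, 143, 122, 95, 69, 37, 25, 28, 21, 28, 39, 29, 32, 33, 34, 36, 34, 26, 28, 36, 38, 38, 37, 33, 35, 35, 36, 36, 38, 39, 40, 41, 43, 38, 39, 36, 30, 41, 67, 101, 131, 144, 148, 150, 148, 144, 136, 119, 109, 107, 106, 107, 109, 112]
```

>>> move_arm([
  [0.1,[0,-0.0023,0],[0.0018,0,-0.001]],
  [0.1,[0.0008,0,0.0018],[0,0,0]],
  [0.1,[0,0,0],[0,0,0]],
  [0.1,[-0.0073,0,0.0034],[0,0,0]],
  [0.1,[-0.0073,0,0.0034],[0,0,0]],
  [0.1,[-0.0073,0,0.0034],[0,0,0]],
  [0.1,[-0.0073,0,0.0034],[0,0,0]],
  [0.1,[-0.0073,0,0.0034],[0,0,0]],
  [0.1,[-0.0073,0,0.0034],[0,0,0]],
  [0.1,[0,0,0],[0,0,0]],
])

```text
time: 21.48
eef_pos: [0.5339, -0.0028, 0.0187]
tcp_rot: [0.553, 0.805, -0.122, 0.178]
contact_force: [-0.8, -0.1, -1.5]
opening: 0.336
finger_force: 60.2
```

```bash
python3 st.py
```

```text
21.4833 [[-116.1   -0.1   18.7]] F [-0.8 -0.1 -1.5] Tq [ 0.36 -0.01  0.04] head -68.84 lean 24.85 roll 0.0006 open 0.336 q [-0.01  0.25  2.12 -0.64  0.71  0.1 ]
```

>>> move_arm([
  [0.1,[-0.0045,0,0.0024],[0,0,0]],
  [0.1,[-0.0045,0,0.0022],[0,0,0]],
  [0.1,[-0.0045,0,0.0022],[0,0,0]],
  [0.1,[-0.0045,0,0.0021],[0,0,0]],
  [0.1,[-0.0045,0,0.0021],[0,0,0]],
  [0.1,[-0.0045,0,0.0021],[0,0,0]],
  [0.1,[-0.0045,0,0.0021],[0,0,0]],
  [0.1,[-0.0045,0,0.0021],[0,0,0]],
  [0.1,[-0.0045,0,0.0021],[0,0,0]],
  [0.1,[0,0,0],[0,0,0]],
])

```text
time: 22.32
eef_pos: [0.5504, -0.0443, 0.0184]
tcp_rot: [0.552, 0.806, -0.122, 0.178]
contact_force: [3.6, -0.6, -2.3]
opening: 0.338
finger_force: 60.6
```

```bash
python3 st.py
```

```text
22.3167 [[-71.5   0.3  18.4]] F [ 3.6 -0.6 -2.3] Tq [ 0.45 -0.24  0.36] head -68.72 lean 24.9 roll 0.0008 open 0.338 q [-0.09  0.27  2.09 -0.64  0.68  0.03]
```

>>> move_arm([
  [0.1,[-0.0053,0,0.0028],[0,0,0]],
  [0.1,[-0.0053,0,0.0028],[0,0,0]],
  [0.1,[-0.0053,0,0.0028],[0,0,0]],
  [0.1,[-0.0053,0,0.0028],[0,0,0]],
  [0.1,[-0.0053,0,0.0028],[0,0,0]],
  [0.1,[-0.0053,0,0.0028],[0,0,0]],
  [0.1,[-0.0053,0,0.0028],[0,0,0]],
  [0.1,[-0.0053,0,0.0028],[0,0,0]],
  [0.1,[0,0,0],[0,0,0]],
  [0.1,[0,0,0],[0,0,0]],
])

```text
time: 23.15
eef_pos: [0.5673, -0.0888, 0.0157]
tcp_rot: [0.551, 0.806, -0.122, 0.178]
contact_force: [4.8, 0.2, -2.2]
opening: 0.343
finger_force: 60.9
```

```bash
python3 st.py
```

```text
23.15 [[-23.9  -0.1  15.7]] F [ 4.8  0.2 -2.2] Tq [ 0.32 -0.6   0.56] head -68.78 lean 24.91 roll -0.0001 open 0.343 q [-0.17  0.3   2.06 -0.64  0.65 -0.05]
```

>>> move_arm([
  [0.1,[-0.0018,0,0.0008],[0,0,0]],
  [0.1,[-0.0018,0,0.0008],[0,0,0]],
  [0.1,[-0.0018,0,0.0008],[0,0,0]],
  [0.1,[0,0,0],[0,0,0]],
  [0.1,[0,0,0],[0,0,0]],
  [0.1,[0,0,0],[0,0,0]],
  [0.1,[0,0,0],[0,0,0]],
  [0.1,[0,0,0],[0,0,0]],
  [0.1,[0,0,0],[0,0,0]],
  [0.1,[0,0,0],[0,0,0]],
])

```text
time: 23.98
eef_pos: [0.5684, -0.0935, 0.0153]
tcp_rot: [0.552, 0.806, -0.122, 0.177]
contact_force: [-2.4, -0.9, 0.8]
opening: 0.342
finger_force: 60.6
```

```bash
python3 st.py
```

```text
23.9833 [[-19.1  -0.7  15.3]] F [-2.4 -0.9  0.8] Tq [-0.05  0.25 -0.15] head -69.01 lean 24.83 roll -0.0013 open 0.342 q [-0.18  0.3   2.06 -0.64  0.64 -0.06]
```

>>> move_arm([
  [0.1,[-0.0014,0,0.0006],[0,0,0]],
  [0.1,[0,0,0],[0,0,0]],
  [0.1,[0,0,0],[0,0,0]],
  [0.6,[0,0,0],[0,0,0]],
  [0.6,[0,0,0],[0,0,0]],
  [0.6,[0,0,0],[0,0,0]],
  [0.6,[0,0,0],[0,0,0]],
  [0.6,[0.003,0,-0.006],[0,0,0]],
  [0.6,[0.006,0,-0.012],[0,0,0]],
  [0.6,[0.006,0,-0.012],[0,0,0]],
])

```text
time: 24.82
eef_pos: [0.5594, -0.0697, 0.0369]
tcp_rot: [0.552, 0.806, -0.122, 0.177]
contact_force: [0.9, 1.0, -0.7]
opening: 0.602
finger_force: 0.0
```

>>> move_arm([
  [0.6,[0.01,0,-0.02],[0,0,0]],
  [0.6,[0.01,0,-0.02],[0,0,0]],
  [0.6,[0.01,0,-0.03],[0,0,0]],
  [0.6,[0.01,0,-0.03],[0,0,0]],
  [0.6,[0.01,0,-0.035],[0,0,0]],
  [0.6,[0.01,0,-0.035],[0,0,0]],
  [0.6,[0.01,0,-0.035],[0,0,0]],
  [0.6,[0,0,-0.035],[0,0,0]],
  [0.6,[0,0,0],[0,0,0]],
  [0.6,[0,0,0],[0,0,0]],
])

```text
time: 25.65
eef_pos: [0.5013, 0.0848, 0.2285]
tcp_rot: [0.551, 0.806, -0.119, 0.18]
contact_force: [0.2, -0.4, -0.5]
opening: 0.602
finger_force: 0.0
```

Run:
```python
from st import *
t=read_camera('top'); sd=read_camera('side')
cv2.imwrite('pics/top5.png',t[:,:,::-1]);cv2.imwrite('pics/side5.png',sd[:,:,::-1])
a=cv2.resize(t[135:235,200:340,::-1],None,fx=3,fy=3,interpolation=2);b=cv2.resize(sd[120:225,200:295,::-1],None,fx=4,fy=4,interpolation=2)
o=np.zeros((420,800,3),np.uint8);o[:300,:420]=a;o[:420,420:800]=b
cv2.imwrite('pics/c10.png',o)
```

```text
25.65 [[-209.6    1.1  228.5]] F [ 0.2 -0.4 -0.5] Tq [ 0.19  0.08 -0.02] head -67.83 lean 24.9 roll 0.0066 open 0.602 q [ 0.17 -0.09  2.03 -0.47  1.14 -0.02]
```

View pics/c10.png

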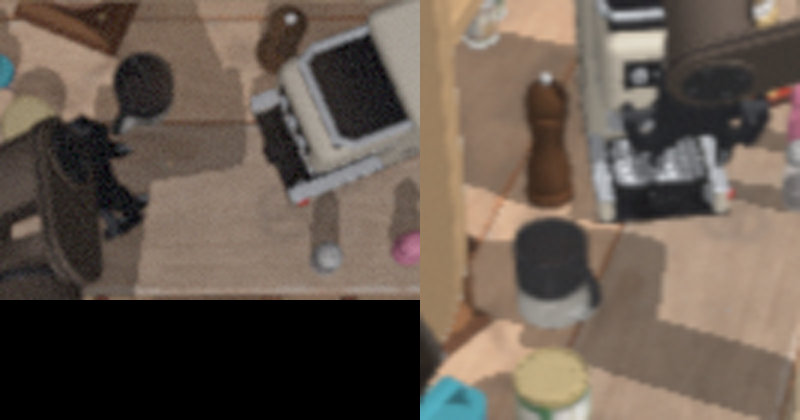

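The last picture shows the tray in the bay with its lug to the front, the mug, shaker and mill all upright. I'll check that the red thumb piece is back at rest and where the tray's front face is.

Run:
```python
from h import *
np.set_printoptions(precision=2,suppress=True)
for n,(y0,y1,x0,x1) in (('top',(196,210,293,310)),('side',(158,175,270,284))):
  for k in ((0,2,4,5) if n=='top' else (0,2,5)):
    r=cv2.imread(f'pics/{n}{k}.png').astype(float)[y0:y1,x0:x1]; w=np.clip(r[...,2]-r[...,:2].max(2)-45,0,None); Y,X=np.mgrid[y0:y1,x0:x1]; print(n,k,(w*X).sum()/w.sum(),(w*Y).sum()/w.sum(),w.sum())
s=cv2.cvtColor(cv2.imread('pics/side5.png'),cv2.COLOR_BGR2GRAY).astype(np.float32)
xs=np.arange(-30,60,3.)
for y in (20,35,45):
  q=proj('side',m2w(np.c_[xs,np.full_like(xs,y),np.full_like(xs,32)])).astype(np.float32)-np.float32([1.3,0])
  print(y,list(zip(xs.astype(int).tolist(),cv2.remap(s,q[:,0].reshape(1,-1).copy(),q[:,1].reshape(1,-1).copy(),1)[0].astype(int).tolist())))
```

```text
top 0 300.8958333333333 202.08333333333334 48.0
top 2 300.81481481481484 202.09259259259258 54.0
top 4 300.8235294117647 202.07843137254903 51.0
top 5 300.8070175438597 202.1578947368421 57.0
side 0 277.27906976744185 168.13953488372093 43.0
side 2 277.27777777777777 168.16666666666666 36.0
side 5 277.2972972972973 168.16216216216216 37.0
20 [(-30, 28), (-27, 27), (-24, 28), (-21, 29), (-18, 30), (-15, 30), (-12, 31), (-9, 35), (-6, 38), (-3, 46), (0, 61), (3, 76), (6, 99), (9, 123), (12, 135), (15, 135), (18, 133), (21, 127), (24, 120), (27, 116), (30, 115), (33, 114), (36, 114), (39, 113), (42, 114), (45, 116), (48, 119), (51, 114), (54, 108), (57, 101)]
35 [(-30, 33), (-27, 32), (-24, 32), (-21, 33), (-18, 34), (-15, 36), (-12, 37), (-9, 39), (-6, 41), (-3, 44), (0, 62), (3, 81), (6, 105), (9, 136), (12, 164), (15, 178), (18, 190), (21, 195), (24, 190), (27, 186), (30, 192), (33, 200), (36, 200), (39, 190), (42, 180), (45, 177), (48, 174), (51, 168), (54, 153), (57, 136)]
45 [(-30, 38), (-27, 37), (-24, 38), (-21, 40), (-18, 42), (-15, 44), (-12, 43), (-9, 42), (-6, 43), (-3, 43), (0, 48), (3, 56), (6, 63), (9, 82), (12, 100), (15, 114), (18, 124), (21, 134), (24, 136), (27, 137), (30, 139), (33, 142), (36, 144), (39, 143), (42, 141), (45, 135), (48, 124), (51, 112), (54, 106), (57, 101)]
```

```bash
python3 -c "
from plant import *
print(sign_off())"
```

```text
the job is handed in; nothing more can be done
None
```

The job is handed in: the shaker and mug stand upright on the counter, the drip tray is fully home lug-first to the front, and the catch's red thumb piece is back at its rest position behind it.

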